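# Load the tumble polisher with bun feet

## Robot

A 6-joint arm with a two-finger parallel gripper is mounted at the origin on the work surface. World frame = base frame: x ahead of the robot, y to its left, z up, the work surface at z = 0. Lengths are in m, angles in rad, forces in N, time in s.
With the tool pointing down it reaches from about 0.35 to 0.975 m from the base axis. Payload 4.9 kg.
Tool frame: the origin (TCP) lies at the very end of the fingers, on their centre line; the grasp point (between the pads) lies 19 mm behind it (manip.hold_point_z is the distance from the TCP to the grasp point, in m); z points along the fingers, y is the direction in which the jaws open and shut (so a half turn about z gives the same grasp; the last joint's range is limited). The gripper opens to 85 mm and grips with 20 to 120 N. Pads are 22 mm wide; open, the fingers measure 114 mm over their backs; the gripper's body (76 mm by 85 mm) begins 54 mm behind the grasp point. The pads swing forward as they close: fully open they stand 13 mm farther back than shut.
Start: joints at [1.024, 0.053, 1.613, -0, 1.476, -0.119], TCP at [0.259, 0.569, 0.231] pointing down, gripper open.
Joint ranges: [-3.01, 3.01], [-1.01, 2.22], [0.06, 2.58], [-1.02, 4.17], [0.09, 2.62], [-3.14, 3.14]. Speed limits (rad/s): [2.57, 2.57, 3.14, 3.14, 3.14, 3.14].

## Interface

Orientations are given as a unit quaternion [w, x, y, z].
In Python, from plant import manip gives the robot as it stands. The module is installed in compiled form; this text tells all that it offers.
- The arm moves only by the shell command python3 -m creep 'ROWS'. ROWS is JSON, a list of rows, each a list of 7 numbers: the turn, a rotation vector about the tool's x, y, z in degrees, then the shift along the tool's x, y, z in m, then the opening, from 0 (shut) to 1 (fully open). In form: [[ax, ay, az, tx, ty, tz, jaw], ...]. A call has 1 to 20 rows; each row shifts and turns the commanded pose from where the row before left it, along the tool's axes as they then stand; what a row does not reach is not made up. A row lasts 1/12 s, in which the tool goes at most 41.7 mm and 7.16 degrees, less where a joint would pass 70% of its speed; a pose out of reach is approached as far as the arm can. A call is refused whole if a number of a shift passes 0.0417 or a number of a turn 7.16, either way. A call with a gripper value outside its range is refused whole. The fingers move at their own pace and stop on an object; the grip force is fixed at half the most. Time passes only in rows, so rows that do not move let the fingers close. It gives the time, the measured TCP pose, the force and the opening at its end, in the units of the state.
- manip.state(): the state, without advancing time (a new reading comes with each control period).
- manip.grab_frame(name): name is "scene" or "side" or "wrist"; returns the picture (420x560x3 uint8, blue, green, red); there is no depth.
- manip.get_calibration(name): a dict with "fx", "fy", "cx", "cy" (pixels), "dist" ([k1, k2, p1, p2, k3] as OpenCV has them; the pictures are not rectified), "xyz" and "attitude" of the camera in the world. Camera axes: x right, y down, z forward; pixel columns grow to the right and rows downward; lengths in m; the calibration is good to about 2 mm. A picture is of the moment at which its call begins: read the wrist's pose just before it. get_calibration takes no time and is no camera call; for the wrist camera it gives the pose at the moment of the call.
- manip.job_done(): hands the job in, once; it reports no verdict.
Trained networks look in the newest picture that a camera, given by its name, has taken for a name from the list of things; names that differ only in an ending like _2 or _b are one class to them, and where a whole thing is asked for, a point or a joint stands for the part that bears it (a point fixed in the world has none). Each returns a list of dicts, best first, with "confidence" (0 to 1); they miss things now and then, are a little off and sometimes report something else, mostly with a low value. They report only what shows in the picture. A call takes as long as a camera call. They do not tell look-alikes from the thing itself.
- manip.cut_out(target, camera): "pixels" (420x560 bool, what is visible of it) and "rect" ([left, top, right, bottom] in pixels, round what is visible of it).
The state is a dict: "time": time; "joint_pos": joint angles; "joint_vel": joint speeds; "joint_efforts": joint torques, N m; "tool_pos": TCP position; "tool_rot": TCP orientation; "contact_force": force on the tool from outside, world axes, zero at the start; "ft_torque": the same for the moment, N m; "gripper_width": opening from 0.0 (shut) to 1.0 (fully open).
Only numpy, scipy, OpenCV 4.12 (cv2) and the standard library are available. Lean on these libraries where they do the work, as an engineer would, in place of code of your own. Each camera call takes 0.05 s, during which the arm holds its last target.

## Task

Slide the polisher's cover fully open, scoop all the wooden bun feet out of the tray with the hand scoop and tip them into the tub, without touching a foot with the gripper's fingers (they are freshly waxed). Then slide the cover fully shut over them and after that turn the timer dial clockwise as far as it goes. Leave the scoop lying flat, centred on its rubber mat, and do not shift or knock over the paint tin or the glue bottle.

Things in the scene. Friction and masses are not known exactly. Their poses are not given: they have to be found in the camera images.
- polisher: Grey bench-top tumble polisher, fixed, 320 mm (x) by 222 mm (y), deck 100 mm high; stands left or right on the bench. Origin on the bench, 90 mm from its near face, midway across its width; x points away from the robot, z up. The tub is at its near end; a 62 mm wide control strip with the dial runs along its -y side.
- tub_floor (a point): Centre of the tub's inner floor, axes as the polisher's. The tub is 144 by 144 mm inside; its rim is 74 mm above this floor (100 mm above the bench), walls 8 mm thick.
- cover (a joint): Flat aluminium cover sliding on top of the tub, 160 by 158 by 6 mm, its top 108 mm above the bench. Value in m: 0 = shut, 0.15 = fully open, end stops at both; grows as it slides along the polisher's +x (away from the robot). Friction 3 N plus 8 N per m/s; stays where it is left. Starts shut to 40 mm open.
- cover_grip (a point): Middle of the cover's black upright handle, 131 mm above the bench, moving with the cover. The handle is 50 mm long (polisher's x), 14 mm thick (y) and stands from the cover's top at 108 mm up to 144 mm; pinch it from above across its thickness. With the cover shut it is 50 mm nearer the robot than the tub's centre.
- dial (a joint): Timer dial on the control strip, in rad: 0 = off, 2.0 = full time, end stops at both; grows as it is turned clockwise seen from above. Stays where it is left (0.06 N m of friction).
- dial_grip (a point): On the dial's upright axis at the height to grip it, 137 mm above the bench. x lies along the dial's black bar grip and turns with it; the bar is 42 mm long, 14 mm thick, reaching up to 144 mm above the bench from a disc of 44 mm diameter whose top is at 114 mm.
- tray: Plywood sorting tray, fixed, 210 mm (x) by 215 mm (y), on the other side of the bench from the polisher. Walls 42 mm high, 5 mm thick; a middle wall along x makes two bays. Front (-x, towards the robot) open, its edge at local x = -0.095; floor 4 mm thick; back wall inside at local x = +0.11. Origin on the bench, midway across the width; x points away from the open front, z up.
- bay1 (a point): Middle of the foot of the back wall in the tray's -y bay, on its floor (4 mm above the bench); axes as the tray's. The bay is 100 mm wide inside (y) and runs 205 mm from here forward (-x) to the open front edge.
- bay2 (a point): The same point in the tray's +y bay (same size).
- mat: Black rubber mat, fixed, 180 mm (x) by 140 mm (y) by 3 mm, where the scoop lives, between tray and polisher. Origin at the centre of its underside.
- scoop: Aluminium hand scoop, about 0.16 kg. Flat pan 100 mm long (x), 90 mm wide (y), floor 2 mm thick, front (+x) open; back wall 34 mm and side walls 33 mm high, the side walls stopping 25 mm short of the lip. Over the back of the pan a wooden grip bar on a post: 74 mm along x, 18 mm thick (y), 22 mm high. Origin: centre of the pan's underside.
- scoop_grip (a point): Middle of the scoop's grip bar: 25 mm behind the scoop's origin and 72 mm above its underside. Axes as the scoop's.
- scoop_lip (a point): Middle of the scoop's front lip, at its underside, 50 mm ahead of the scoop's origin.
- bun1: Turned dark wooden bun foot: a squat round piece, 38 mm in diameter, 26 mm high, 25 g, flat 16 mm circle at each end, rounded between; 3 to 6 of them lie in the tray at the start, up to three to a bay (a bay may be empty). Origin: centre of one flat end (13 mm from its middle).
- bun2: Turned dark wooden bun foot: a squat round piece, 38 mm in diameter, 26 mm high, 25 g, flat 16 mm circle at each end, rounded between; 3 to 6 of them lie in the tray at the start, up to three to a bay (a bay may be empty). Origin: centre of one flat end (13 mm from its middle).
- bun3: Turned dark wooden bun foot: a squat round piece, 38 mm in diameter, 26 mm high, 25 g, flat 16 mm circle at each end, rounded between; 3 to 6 of them lie in the tray at the start, up to three to a bay (a bay may be empty). Origin: centre of one flat end (13 mm from its middle).
- bun4: Turned dark wooden bun foot: a squat round piece, 38 mm in diameter, 26 mm high, 25 g, flat 16 mm circle at each end, rounded between; 3 to 6 of them lie in the tray at the start, up to three to a bay (a bay may be empty). Origin: centre of one flat end (13 mm from its middle).
- bun5: Turned dark wooden bun foot: a squat round piece, 38 mm in diameter, 26 mm high, 25 g, flat 16 mm circle at each end, rounded between; 3 to 6 of them lie in the tray at the start, up to three to a bay (a bay may be empty). Origin: centre of one flat end (13 mm from its middle).
- bun6: Turned dark wooden bun foot: a squat round piece, 38 mm in diameter, 26 mm high, 25 g, flat 16 mm circle at each end, rounded between; 3 to 6 of them lie in the tray at the start, up to three to a bay (a bay may be empty). Origin: centre of one flat end (13 mm from its middle).
- paint_tin: Paint tin, diameter 80 mm, height 90 mm, standing beyond the scoop mat: leave it alone. Origin at the centre of its underside.
- glue: White glue bottle, diameter 52 mm, height 130 mm, standing beyond the scoop mat: leave it alone. Origin at the centre of its underside.
Things that resemble listed ones, but are neither listed nor needed, are in the scene too. There is more than one size of the mat; the one meant has the size given above. What is shaped like the scoop but orange is not meant.

How it is judged:
By the outcome, as a careful person would: the job done as asked, in the order asked, and still so for the second after the job is handed in, with the robot touching nothing.
Of bun1, bun2, bun3, bun4, bun5, bun6 only 3 to 6 are there at a start; the rules pass over those that are not, and their reading is None.
At some moment in a run one of scoop, bun1, bun2, bun3, bun4, bun5, bun6 may be knocked a few centimetres aside while the robot is not near it.
It also fails if it takes over 210 s, if anything falls off the work surface, if the arm or the gripper's body presses on something with over 40 N, if the wrist force passes 120 N, or if a joint passes its speed limit or range.

## Working session

There is one attempt and no reset: what is moved stays moved. The work goes in short steps, Python scripts to look and compute and a shell command to move; the robot and the scene stay as the last step left them, time stands still between calls to the robot, and variables do not carry over. Pictures are saved under pics/ and viewed, and the job is handed in when it is done.

```bash
ls; mkdir -p pics; cat > h.py <<'E'
import numpy as np, cv2, json
from plant import manip
from scipy.spatial.transform import Rotation as R
def q2R(q): return R.from_quat([q[1],q[2],q[3],q[0]]).as_matrix()
E
python3 - <<'E'
from h import *
s=manip.state(); print(s)
for c in ["scene","side","wrist"]:
    k=manip.get_calibration(c); print(c,k)
    cv2.imwrite(f"pics/{c}0.png",manip.grab_frame(c))
E
```

```text
pics
{'time': 0.0, 'joint_pos': array([ 1.02401685e+00,  5.33548915e-02,  1.61426068e+00,  1.89347547e-05,
        1.47596032e+00, -1.18996025e-01]), 'joint_vel': array([0.00111444, 0.00176524, 0.00175343, 0.00131473, 0.0009733 ,
       0.00058265]), 'joint_efforts': array([ 1.99218761e-03, -3.93693030e+01, -3.70174062e+01, -7.50699019e-05,
        7.33627821e-03,  9.24059634e-06]), 'tool_pos': array([0.25896428, 0.56816948, 0.23008412]), 'tool_rot': array([-3.32941055e-04,  2.12265321e-01,  9.77211569e-01, -9.34100926e-04]), 'contact_force': array([-1.03592716, -0.15289108, -0.51731306]), 'ft_torque': array([-0.03845034,  0.03283699,  0.00470849]), 'gripper_width': 1.0003551347395727}
scene {'fx': 495.59271009535263, 'fy': 495.59271009535263, 'cx': 285.68737084905905, 'cy': 203.41350750453446, 'dist': array([-0.044973,  0.      ,  0.      ,  0.      ,  0.      ]), 'xyz': array([1.53220889, 0.36520847, 0.87892082]), 'attitude': array([-0.27462148,  0.50761109,  0.72573274, -0.37446763])}
side {'fx': 425.2095806048999, 'fy': 425.2095806048999, 'cx': 278.69083463907975, 'cy': 217.12755975647542, 'dist': array([-0.03185502,  0.        ,  0.        ,  0.        ,  0.        ]), 'xyz': array([ 0.32868809, -0.83803355,  0.9152862 ]), 'attitude': array([-0.39317474,  0.91565633, -0.07316297,  0.04042632])}
wrist {'fx': 291.46260746237897, 'fy': 291.46260746237897, 'cx': 281.2323320795691, 'cy': 208.5391016668171, 'dist': array([0.0200009, 0.       , 0.       , 0.       , 0.       ]), 'xyz': array([0.19087071, 0.59931244, 0.37221509]), 'attitude': array([0.12494138, 0.83200194, 0.53476403, 0.07867568])}
```

View pics/scene0.png

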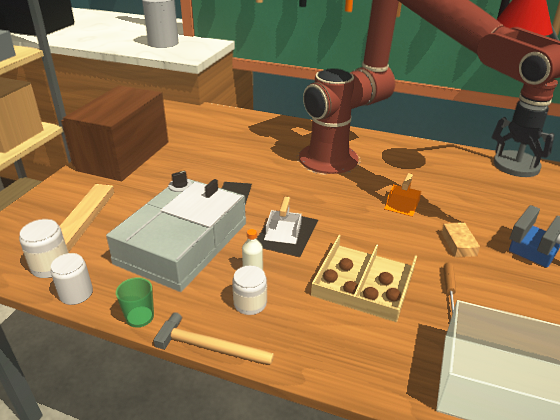

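View pics/side0.png

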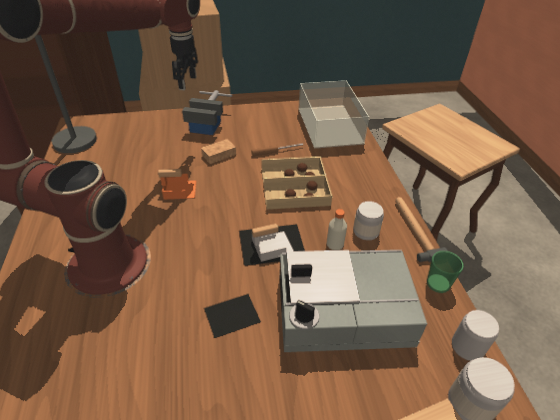

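View pics/wrist0.png

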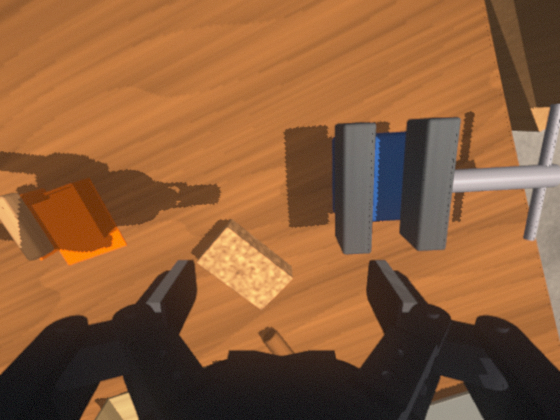

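```bash
python3 - <<'E'
import cv2
a=cv2.imread('pics/scene0.png');b=cv2.imread('pics/side0.png')
cv2.imwrite('pics/c1.png',cv2.resize(a[165:295,95:335],None,fx=3.3,fy=3.3,interpolation=cv2.INTER_CUBIC))
cv2.imwrite('pics/c2.png',cv2.resize(a[225:325,300:430],None,fx=6,fy=6,interpolation=cv2.INTER_CUBIC))
cv2.imwrite('pics/c3.png',cv2.resize(b[215:355,230:430],None,fx=4,fy=4,interpolation=cv2.INTER_CUBIC))
cv2.imwrite('pics/c4.png',cv2.resize(b[150:270,230:350],None,fx=5,fy=5,interpolation=cv2.INTER_CUBIC))
E
```

```text
(no output)
```

View pics/c1.png

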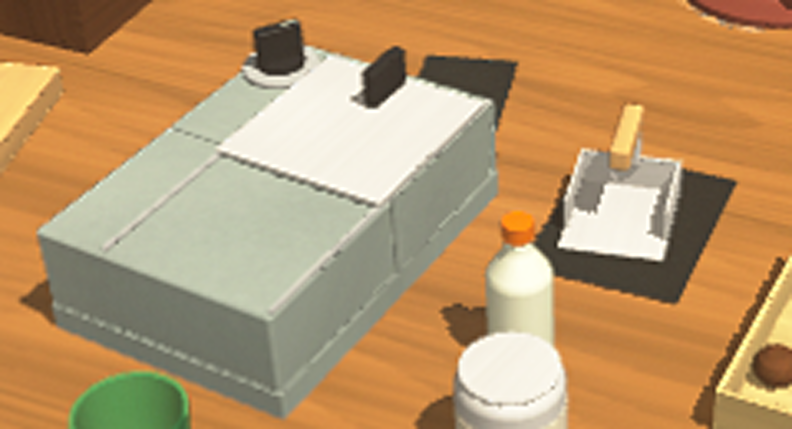

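View pics/c2.png

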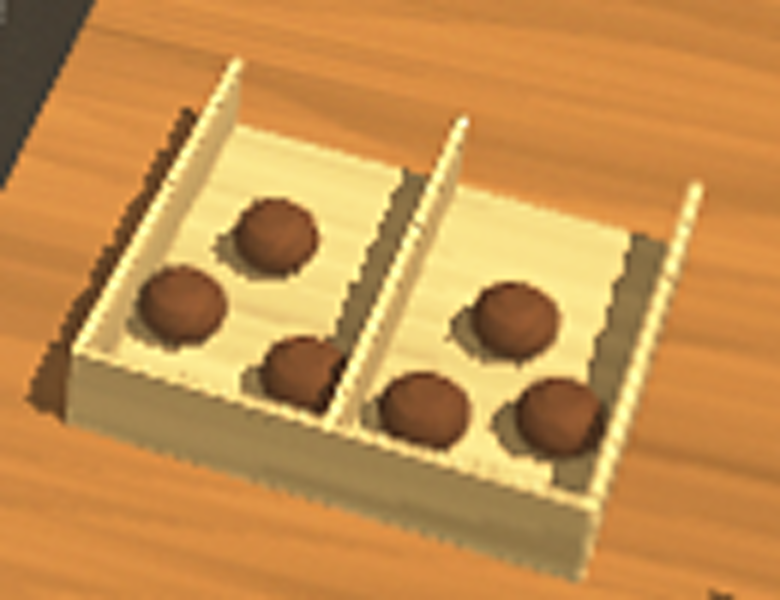

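View pics/c3.png

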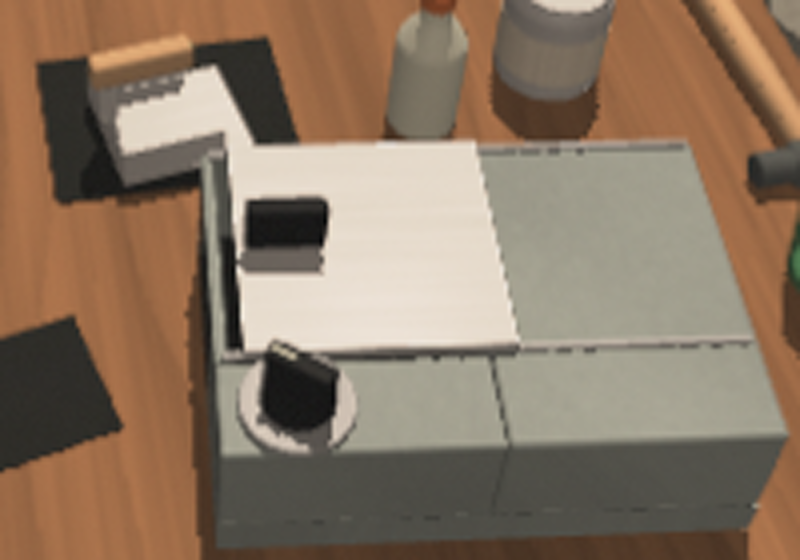

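View pics/c4.png

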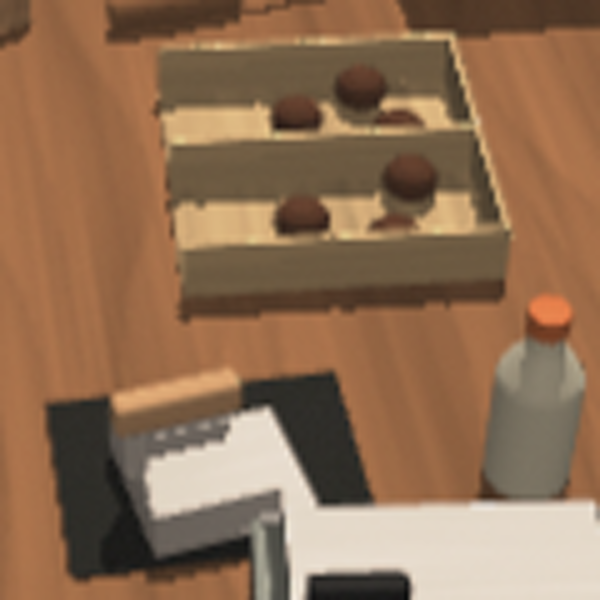

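```bash
cat >> h.py <<'E'
from scipy.optimize import least_squares
def proj(P,k):
    P=np.atleast_2d(np.array(P,float)); Rm=q2R(k['attitude']); 
    K=np.array([[k['fx'],0,k['cx']],[0,k['fy'],k['cy']],[0,0,1]])
    rv=cv2.Rodrigues(Rm.T)[0]; t=-Rm.T@k['xyz']
    return cv2.projectPoints(P,rv,t,K,k['dist'])[0].reshape(-1,2)
def ray(u,v,k):
    K=np.array([[k['fx'],0,k['cx']],[0,k['fy'],k['cy']],[0,0,1]])
    p=cv2.undistortPoints(np.array([[[u,v]]],float),K,k['dist'])[0,0]
    return k['xyz'],q2R(k['attitude'])@np.array([p[0],p[1],1])
def onz(u,v,k,z):
    o,d=ray(u,v,k); return o+d*(z-o[2])/d[2]
def place(L,p):
    L=np.atleast_2d(np.array(L,float)); c,s=np.cos(p[2]),np.sin(p[2])
    return np.c_[p[0]+c*L[:,0]-s*L[:,1],p[1]+s*L[:,0]+c*L[:,1],L[:,2]]
def fit(obs,p0):  # obs list of (k, local, (u,v))
    def f(p): return np.concatenate([(proj(place([l],p),k)[0]-np.array(uv)) for k,l,uv in obs])
    r=least_squares(f,p0,loss='soft_l1'); return r.x,f(r.x).reshape(-1,2)
def uncrop(U,V,s,ox,oy): return ((U+.5)/s-.5+ox,(V+.5)/s-.5+oy)
E
python3 - <<'E'
from h import *
sc=manip.get_calibration('scene');si=manip.get_calibration('side')
c1=lambda U,V:uncrop(U,V,3.3,95,165)
c2=lambda U,V:uncrop(U,V,6,300,225)
c3=lambda U,V:uncrop(U,V,4,230,215)
c4=lambda U,V:uncrop(U,V,5,230,150)
np.set_printoptions(precision=4,suppress=True)
pol=[(sc,(.23,-.111,.1),c1(40,236)),(sc,(.23,.111,.1),c1(270,320)),(si,(.23,.111,.1),c3(687,145)),(si,(.23,-.111,.1),c3(787,437)),(si,(-.09,-.111,.1),c3(219,456)),(si,(-.09,.111,.1),c3(203,155))]
print('pol',*fit(pol,[.6,-.2,0]))
tr=[(sc,(.115,-.1075,.042),c2(75,350)),(sc,(.115,.1075,.042),c2(597,508)),(sc,(-.095,-.105,.042),c2(238,62)),(sc,(-.095,.105,.042),c2(697,185)),(sc,(-.095,0,.042),c2(463,120)),(sc,(.115,.1075,0),c2(582,578)),
(si,(-.095,.1075,.042),c4(160,48)),(si,(.115,.1075,.042),c4(453,37)),(si,(.115,-.1075,.042),c4(508,235)),(si,(-.095,-.1075,.042),c4(182,250)),(si,(-.095,0,.042),c4(168,143))]
print('tray',*fit(tr,[.6,.2,0]))
m=[(sc,(-.09,.07,.003),c1(735,183)),(sc,(.09,.07,.003),c1(677,302)),(si,(-.09,.07,.003),c4(48,405)),(si,(.09,.07,.003),c4(335,373)),(si,(-.09,-.07,.003),c4(70,578))]
print('mat',*fit(m,[.6,.0,0]))
s=[(sc,(.05,-.045,.004),c1(558,247)),(sc,(.05,.045,.004),c1(665,260)),(sc,(-.05,-.045,.037),c1(578,150)),(sc,(-.05,.045,.037),c1(682,160)),
(sc,(.012,.0,.086),c1(624,115))]
print('scoop',*fit(s,[.6,.0,0]))
for n,uv in dict(b1=c2(277,237),b2=c2(182,303),b3=c2(303,372),b4=c2(517,321),b5=c2(424,412),b6=c2(560,415)).items(): print(n,onz(*uv,sc,.017))
E
```

```text
pol [ 0.5402 -0.243  -0.1165] [[-2.0709 -2.6962]
 [-0.2174 -1.1345]
 [ 0.3743 -1.4735]
 [ 0.8778 -0.7489]
 [-0.1214 -0.0709]
 [-1.268  -0.632 ]]
tray [ 0.5726  0.2601 -0.0629] [[-0.8156 -0.4977]
 [-0.0449 -0.1224]
 [-0.0361 -1.1636]
 [-0.0724 -1.1498]
 [-0.1721 -0.8015]
 [-0.268   0.7426]
 [-0.5015 -0.9439]
 [ 0.096  -1.5291]
 [ 0.9011 -1.8375]
 [ 0.1447 -1.1795]
 [ 0.2809 -0.9754]]
mat [0.465  0.0032 0.0091] [[-0.0206 -1.411 ]
 [-0.8183 -0.3233]
 [-0.5675 -0.7604]
 [ 0.3749 -0.9382]
 [ 0.4501 -0.1556]]
scoop [ 0.4662 -0.0037  0.1898] [[ 0.57    0.0865]
 [-0.0627 -0.3415]
 [ 0.7543 -0.4404]
 [-0.2993 -0.323 ]
 [-1.0463 10.1662]]
b1 [0.558  0.2033 0.017 ]
b2 [0.6131 0.1756 0.017 ]
b3 [0.6356 0.2335 0.017 ]
b4 [0.5741 0.3114 0.017 ]
b5 [0.641  0.2852 0.017 ]
b6 [0.6233 0.3378 0.017 ]
```

```bash
cat >> h.py <<'E'
from scipy.linalg import logm,expm
np.set_printoptions(precision=4,suppress=True)
def Rt(psi,tilt=0):
    "tool down heading psi; tilt>0 = nose(+u) down, tool top leans to +u"
    u=np.array([np.cos(psi),np.sin(psi),0]);v=np.array([-np.sin(psi),np.cos(psi),0]);z=np.array([0,0,-1.])
    B=np.c_[-u,v,z]
    return R.from_rotvec(v*tilt).as_matrix()@B
def T(Rm,p):
    M=np.eye(4);M[:3,:3]=Rm;M[:3,3]=p;return M
def cur():
    s=manip.state(); return T(q2R(s['tool_rot']),s['tool_pos'])
def plan(p,Rm,start=None,vmax=.038,wmax=6.5):
    A=cur() if start is None else start
    D=np.linalg.inv(A)@T(Rm,p)
    rv=R.from_matrix(D[:3,:3]).as_rotvec()
    L=np.real(logm(D)); d=L[:3,3]
    N=max(1,int(np.ceil(max(np.linalg.norm(d)/vmax,np.degrees(np.linalg.norm(rv))/wmax))))
    E=expm(L/N)
    print('N',N,'row',np.round(np.degrees(rv)/N,2),np.round(E[:3,3],4),'total',np.round(np.degrees(rv),2),np.round(D[:3,3],4))
    return T(Rm,p)
def st():
    s=manip.state();M=cur();ps=np.arctan2(-M[1,0],-M[0,0]);ti=np.arctan2(-M[2,0]*-1*1,-M[2,2]) 
    print('t %.2f'%s['time'],s['tool_pos'],'psi %.4f'%ps,'zaxis',M[:3,2],'F',s['contact_force'],'w %.3f'%s['gripper_width'],'q',s['joint_pos'])
E
python3 - <<'E'
from h import *
st(); plan([.50,-.21,.30],Rt(-.1165))
E
```

```text
t 0.15 [0.259  0.5683 0.2303] psi -0.4278 zaxis [-0.0008 -0.0014 -1.    ] F [-0.216  -1.1028 -0.2469] w 1.002 q [ 1.024   0.0532  1.614   0.      1.4759 -0.119 ]
N 22 row [-0.   -0.   -0.81] [-0.0204 -0.0311 -0.0031] total [ -0.09  -0.03 -17.84] [-0.5421 -0.6082 -0.0688]
```

```bash
python3 -m creep '[[0,0,-0.81,-0.0204,-0.0311,-0.0031,1],[0,0,-0.81,-0.0204,-0.0311,-0.0031,1],[0,0,-0.81,-0.0204,-0.0311,-0.0031,1],[0,0,-0.81,-0.0204,-0.0311,-0.0031,1],[0,0,-0.81,-0.0204,-0.0311,-0.0031,1],[0,0,-0.81,-0.0204,-0.0311,-0.0031,1],[0,0,-0.81,-0.0204,-0.0311,-0.0031,1],[0,0,-0.81,-0.0204,-0.0311,-0.0031,1],[0,0,-0.81,-0.0204,-0.0311,-0.0031,1],[0,0,-0.81,-0.0204,-0.0311,-0.0031,1],[0,0,-0.81,-0.0204,-0.0311,-0.0031,1],[0,0,-0.81,-0.0204,-0.0311,-0.0031,1],[0,0,-0.81,-0.0204,-0.0311,-0.0031,1],[0,0,-0.81,-0.0204,-0.0311,-0.0031,1],[0,0,-0.81,-0.0204,-0.0311,-0.0031,1],[0,0,-0.81,-0.0204,-0.0311,-0.0031,1],[0,0,-0.81,-0.0204,-0.0311,-0.0031,1],[0,0,-0.81,-0.0204,-0.0311,-0.0031,1],[0,0,-0.81,-0.0204,-0.0311,-0.0031,1],[0,0,-0.81,-0.0204,-0.0311,-0.0031,1]]'
python3 -m creep '[[0,0,-0.81,-0.0204,-0.0311,-0.0031,1],[0,0,-0.81,-0.0204,-0.0311,-0.0031,1],[0,0,0,0,0,0,1],[0,0,0,0,0,0,1]]'
python3 - <<'E'
from h import *
st()
cv2.imwrite("pics/w1.png",manip.grab_frame('wrist')); print(manip.get_calibration('wrist'))
E
```

```text
time: 1.82
tool_pos: [0.4693, -0.1444, 0.2932]
tool_rot: [-0.0, 0.073, 0.997, 0.0]
contact_force: [0.7, 1.0, 1.2]
gripper_width: 0.999
time: 2.15
tool_pos: [0.5011, -0.211, 0.2985]
tool_rot: [-0.001, 0.06, 0.998, 0.001]
contact_force: [-0.9, 0.8, -0.7]
gripper_width: 0.997
t 2.15 [ 0.5011 -0.211   0.2985] psi -0.1193 zaxis [-0.0019  0.0013 -1.    ] F [-0.8779  0.8306 -0.6759] w 0.997 q [-0.5356 -0.1717  1.7171  0.0001  1.5985 -1.9871]
{'fx': 291.46260746237897, 'fy': 291.46260746237897, 'cx': 281.2323320795691, 'cy': 208.5391016668171, 'dist': array([0.02, 0.  , 0.  , 0.  , 0.  ]), 'xyz': array([ 0.4266, -0.2015,  0.4409]), 'attitude': array([0.1096, 0.7398, 0.6567, 0.0977])}
```

View pics/w1.png

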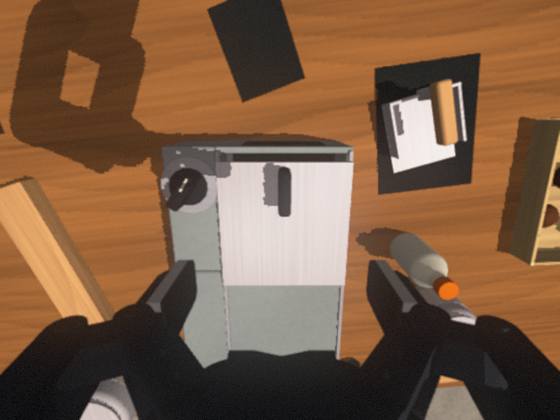

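```bash
python3 - <<'E'
import cv2
a=cv2.imread('pics/w1.png')
cv2.imwrite('pics/w1a.png',cv2.resize(a[135:295,155:365],None,fx=3.7,fy=3.7,interpolation=cv2.INTER_CUBIC))
cv2.imwrite('pics/w1b.png',cv2.resize(a[45:200,365:490],None,fx=3.8,fy=3.8,interpolation=cv2.INTER_CUBIC))
E
```

```text
(no output)
```

View pics/w1a.png

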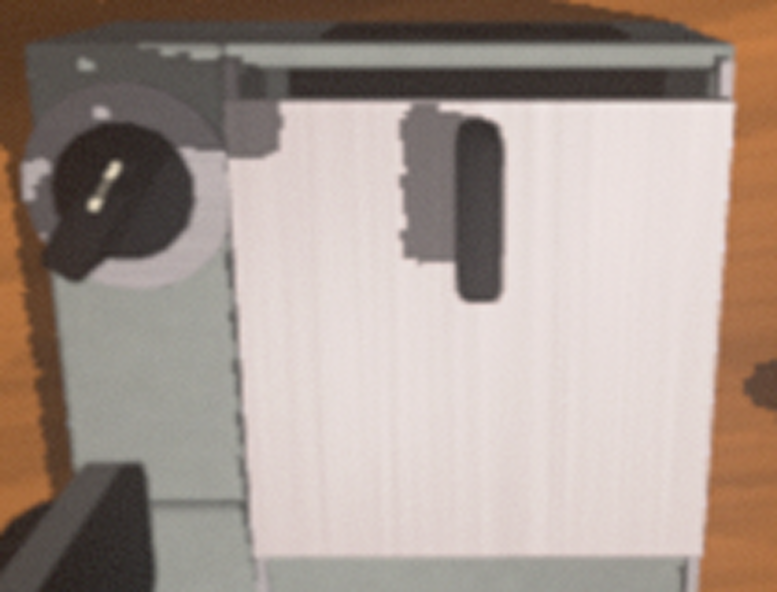

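View pics/w1b.png

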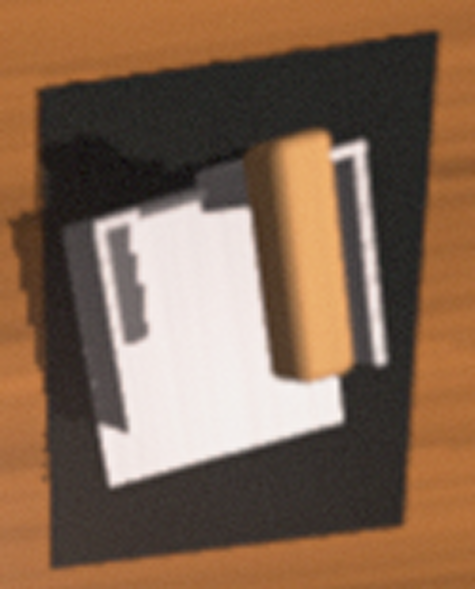

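```bash
python3 - <<'E'
from h import *
sc=manip.get_calibration('scene');si=manip.get_calibration('side');w=manip.get_calibration('wrist')
c1=lambda U,V:uncrop(U,V,3.3,95,165)
c3=lambda U,V:uncrop(U,V,4,230,215)
c4=lambda U,V:uncrop(U,V,5,230,150)
a=lambda U,V:uncrop(U,V,3.7,155,135)
b=lambda U,V:uncrop(U,V,3.8,365,45)
pol=[(w,(-.09,-.111,.1),a(28,44)),(w,(-.09,.111,.1),a(734,44)),(sc,(.23,-.111,.1),c1(40,236)),(sc,(.23,.111,.1),c1(270,320)),(si,(.23,.111,.1),c3(687,145)),(si,(.23,-.111,.1),c3(787,437)),(si,(-.09,-.111,.1),c3(219,456)),(si,(-.09,.111,.1),c3(203,155))]
p,r=fit(pol,[.54,-.24,-.11]);print('pol',p,r)
inv=lambda q:(np.array([[np.cos(p[2]),np.sin(p[2])],[-np.sin(p[2]),np.cos(p[2])]])@(q[:2]-p[:2]))
for n,(uv,z) in dict(nl=(a(28,44),.1),nr=(a(734,44),.1),c00=(a(229,101),.108),c01=(a(734,102),.108),c10=(a(255,556),.108),c11=(a(702,556),.108),h0=(a(480,118),.144),h1=(a(480,302),.144),d0=(a(105,185),.144),disc=(a(125,185),.114)).items():
    q=onz(*uv,w,z);print(n,q,inv(q))
m=[(w,(-.09,-.07,.003),b(38,92)),(w,(-.09,.07,.003),b(437,32)),(w,(.09,-.07,.003),b(52,567)),(w,(.09,.07,.003),b(402,524))]
print('mat',*fit(m,[.46,0,0]))
m+=[(sc,(-.09,.07,.003),c1(735,183)),(sc,(.09,.07,.003),c1(677,302)),(si,(-.09,.07,.003),c4(48,405)),(si,(.09,.07,.003),c4(335,373)),(si,(-.09,-.07,.003),c4(70,578))]
print('mat',*fit(m,[.46,0,0]))
s=[(w,(.05,-.045,.005),b(110,487)),(w,(.05,.045,.005),b(343,422)),(w,(-.05,-.045,.037),b(65,228)),(w,(-.05,.045,.037),b(366,142)),(w,(.025,.045,.036),b(386,365)),(w,(.012,-.009,.086),b(275,375)),(w,(.012,.009,.086),b(350,368))]
s2=[(sc,(.05,-.045,.004),c1(558,247)),(sc,(.05,.045,.004),c1(665,260)),(sc,(-.05,-.045,.037),c1(578,150)),(sc,(-.05,.045,.037),c1(682,160))]
print('scoop w',*fit(s,[.46,0,.19])); print('scoop',*fit(s+s2,[.46,0,.19]))
E
```

```text
pol [ 0.5416 -0.2424 -0.1174] [[-2.0413 -0.163 ]
 [ 1.2221 -0.3052]
 [-2.2364 -2.3846]
 [-0.3848 -0.7245]
 [ 0.8373 -1.6378]
 [ 1.314  -0.9732]
 [ 0.3851 -0.4202]
 [-0.7506 -0.8878]]
nl [ 0.4396 -0.3399  0.1   ] [-0.0898 -0.1087]
nr [ 0.4654 -0.1231  0.1   ] [-0.0897  0.1096]
c00 [ 0.4632 -0.2797  0.108 ] [-0.0734 -0.0462]
c01 [ 0.482  -0.1257  0.108 ] [-0.0729  0.1089]
c10 [ 0.6206 -0.2996  0.108 ] [ 0.0852 -0.0475]
c11 [ 0.6391 -0.1444  0.108 ] [0.0854 0.1088]
h0 [ 0.472  -0.2035  0.144 ] [-0.0736  0.0305]
h1 [ 0.5251 -0.2097  0.144 ] [-0.0202  0.0306]
d0 [ 0.4783 -0.3099  0.144 ] [-0.0549 -0.0744]
disc [ 0.4843 -0.3148  0.114 ] [-0.0484 -0.0786]
mat [0.4645 0.003  0.0096] [[-0.6371 -0.6941]
 [ 0.4107 -0.7391]
 [-0.4273  1.4936]
 [ 0.6244  1.2671]]
mat [0.4646 0.0031 0.0093] [[-0.5893 -0.6133]
 [ 0.449  -0.6196]
 [-0.4212  1.5607]
 [ 0.6222  1.3639]
 [-0.0426 -1.4956]
 [-0.8271 -0.4238]
 [-0.6887 -0.7046]
 [ 0.262  -0.8911]
 [ 0.328  -0.0908]]
scoop w [ 0.4656 -0.0081  0.1747] [[-0.7344  0.3387]
 [-1.0388 -0.2764]
 [ 6.2524 -0.2981]
 [-2.2153 -0.039 ]
 [-1.4852 -0.6068]
 [ 5.3635  2.4902]
 [ 1.1382 -0.2469]]
scoop [ 0.4658 -0.0072  0.173 ] [[-0.1578  0.3359]
 [-0.4322 -0.1796]
 [ 7.049  -0.3446]
 [-1.3741  0.0345]
 [-0.7892 -0.5098]
 [ 6.1605  2.5188]
 [ 1.944  -0.193 ]
 [-0.7551 -0.4803]
 [-1.5207 -0.579 ]
 [ 0.0401 -0.8814]
 [-1.1256 -0.473 ]]
```

```bash
python3 - <<'E'
from h import *
p=[.5416,-.2424,-.1174]
g=place([(-.046,.0306,.117)],p)[0]; print(g)
A=plan(g+[0,0,.06],Rt(p[2]))
plan(g,Rt(p[2]),A)
E
```

```text
[ 0.4995 -0.2066  0.117 ]
N 4 row [ 0.01 -0.02 -0.01] [0.0004 0.0008 0.0304] total [ 0.06 -0.09 -0.03] [0.0015 0.003  0.1217]
N 2 row [0. 0. 0.] [0.   0.   0.03] total [0. 0. 0.] [0.   0.   0.06]
```

```bash
python3 -m creep '[[0,0,0,0.0004,0.001,0.031,1],[0,0,0,0.0004,0.001,0.031,1],[0,0,0,0.0004,0.001,0.031,1],[0,0,0,0.0004,0,0.03,1],[0,0,0,0,0,0.028,1],[0,0,0,0,0,0.02,1],[0,0,0,0,0,0.01,1],[0,0,0,0,0,0,0],[0,0,0,0,0,0,0],[0,0,0,0,0,0,0],[0,0,0,0,0,0,0],[0,0,0,0,0,0,0],[0,0,0,0,0,0,0],[0,0,0,0,0,0,0]]'
```

```text
time: 3.37
tool_pos: [0.5005, -0.2077, 0.1202]
tool_rot: [0.001, 0.059, 0.998, -0.001]
contact_force: [-0.4, -2.8, 4.4]
gripper_width: 0.153
```

```bash
python3 -m creep '[[0,0,0,-0.008,0,0,0],[0,0,0,-0.016,0,0,0],[0,0,0,-0.016,0,0,0],[0,0,0,-0.016,0,0,0],[0,0,0,-0.016,0,0,0],[0,0,0,-0.016,0,0,0],[0,0,0,-0.016,0,0,0],[0,0,0,-0.016,0,0,0],[0,0,0,-0.012,0,0,0],[0,0,0,-0.006,0,0,0],[0,0,0,-0.004,0,0,0],[0,0,0,-0.002,0,0,0],[0,0,0,0,0,0,0]]'; python3 - <<'E'
from h import *
st();
E
```

```text
time: 4.45
tool_pos: [0.6334, -0.2236, 0.1199]
tool_rot: [-0.014, 0.059, 0.998, 0.001]
contact_force: [-41.2, 2.9, 25.9]
gripper_width: 0.148
t 4.45 [ 0.6334 -0.2236  0.1199] psi -0.1175 zaxis [-0.0272  0.0027 -0.9996] F [-41.1828   2.8746  25.8836] w 0.148 q [-0.4462  0.2629  1.57   -0.0096  1.3344 -1.8972]
```

```bash
python3 -m creep '[[0,0,0,0.005,0,0,0],[0,0,0,0.003,0,0,0],[0,0,0,0,0,0,0]]'; python3 - <<'E'
from h import *
st();p=np.array([.5416,-.2424,-.1174])
q=cur()[:2,3]-p[:2];c,s=np.cos(p[2]),np.sin(p[2]);print(c*q[0]+s*q[1],-s*q[0]+c*q[1])
for c in ['scene','side']:cv2.imwrite(f"pics/{c}1.png",manip.grab_frame(c))
a=cv2.imread('pics/side1.png');cv2.imwrite('pics/side1c.png',cv2.resize(a[215:355,250:430],None,fx=4,fy=4,interpolation=cv2.INTER_CUBIC))
E
```

```text
time: 4.7
tool_pos: [0.6336, -0.2237, 0.1199]
tool_rot: [-0.001, 0.059, 0.998, -0.001]
contact_force: [-6.8, -3.4, 7.6]
gripper_width: 0.149
t 4.70 [ 0.6336 -0.2237  0.1199] psi -0.1177 zaxis [-0.0026 -0.0019 -1.    ] F [-6.7942 -3.394   7.5796] w 0.149 q [-0.4489  0.248   1.5875 -0.0029  1.3076 -1.9012]
0.08912509894531695 0.02936962698801642
```

View pics/side1c.png

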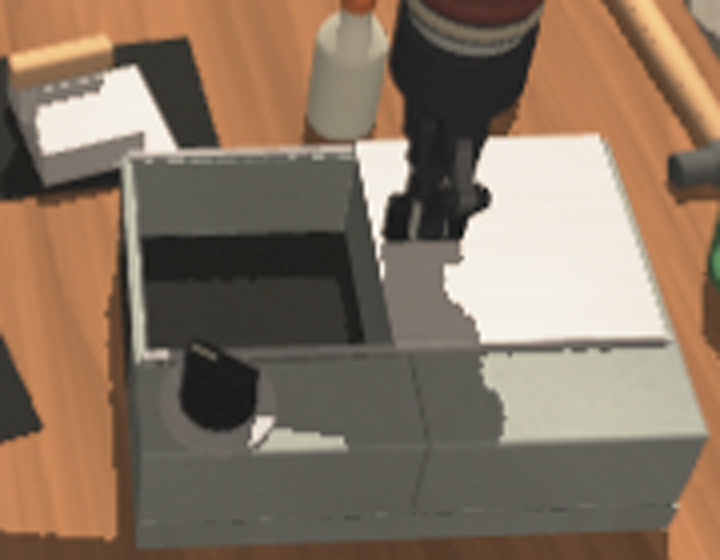

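View pics/scene1.png

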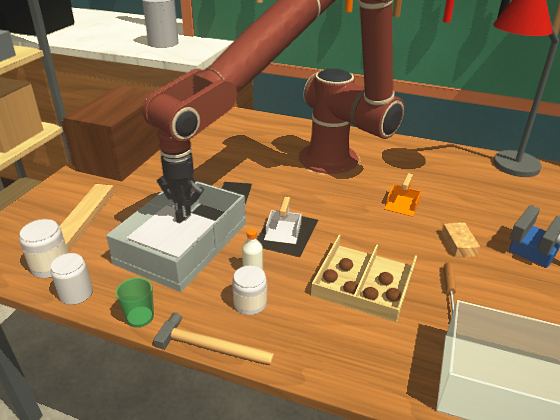

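```bash
python3 -m creep '[[0,0,0,0,0,0,1],[0,0,0,0,0,0,1],[0,0,0,0,0,0,1],[0,0,0,0,0,0,1],[0,0,0,0,0,0,1],[0,0,0,0,0,-0.03,1],[0,0,0,0,0,-0.04,1],[0,0,0,0,0,-0.04,1],[0,0,0,0.03,0,-0.025,1]]'; python3 - <<'E'
from h import *
st()
for c in ['wrist']:cv2.imwrite(f"pics/{c}2.png",manip.grab_frame(c))
g=place([(-.025,0,.2)],[.4658,-.0072,.174])[0]; print(g)
plan(g+[.0,0,0],Rt(.174))
E
```

```text
time: 5.55
tool_pos: [0.6085, -0.2195, 0.2579]
tool_rot: [0.003, 0.058, 0.998, -0.001]
contact_force: [-1.3, -0.0, 1.2]
gripper_width: 1.002
t 5.55 [ 0.6085 -0.2195  0.2579] psi -0.1155 zaxis [ 0.0065 -0.0023 -1.    ] F [-1.2724 -0.0074  1.1522] w 1.002 q [-0.4614  0.085   1.5348  0.0008  1.5149 -1.9168]
[ 0.4412 -0.0115  0.2   ]
N 8 row [-0.04  0.06 -2.08] [0.0203 0.0263 0.0078] total [ -0.34   0.51 -16.63] [0.1875 0.188  0.0615]
```

View pics/wrist2.png

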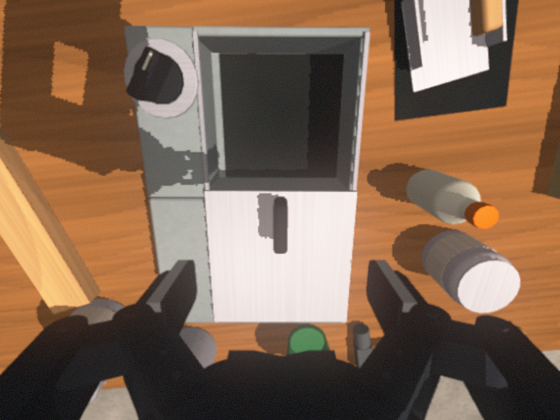

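```bash
python3 - <<'E'
from h import *
w=manip.get_calibration('wrist');p=np.array([.5416,-.2424,-.1174])
inv=lambda q:(np.array([[np.cos(p[2]),np.sin(p[2])],[-np.sin(p[2]),np.cos(p[2])]])@(q[:2]-p[:2]))
for uv,z in [((205,191),.108),((357,191),.108),((281,198),.144),((281,253),.144),((192,28),.1),((368,30),.1),((214,37.5),.1),((363,38),.1),((147,72),.144),((163,78),.114)]:
    print(uv,inv(onz(*uv,w,z)))
E
```

```text
(205, 191) [ 0.0588 -0.0511]
(357, 191) [0.0585 0.1083]
(281, 198) [0.0563 0.0289]
(281, 253) [0.1126 0.0289]
(192, 28) [-0.0923 -0.0526]
(368, 30) [-0.0906  0.1081]
(214, 37.5) [-0.0848 -0.0331]
(363, 38) [-0.0842  0.1041]
(147, 72) [-0.0499 -0.0803]
(163, 78) [-0.049  -0.0791]
```

```bash
python3 -m creep '[[0,0,-2.08,0.0203,0.0263,0.0078,1],[0,0,-2.08,0.0203,0.0263,0.0078,1],[0,0,-2.08,0.0203,0.0263,0.0078,1],[0,0,-2.08,0.0203,0.0263,0.0078,1],[0,0,-2.08,0.0203,0.0263,0.0078,1],[0,0,-2.08,0.0203,0.0263,0.0078,1],[0,0,-2.08,0.0203,0.0263,0,1],[0,0,-2.08,0.0203,0.0263,0,1],[0,0,0,0,0,0,1],[0,0,0,0,0,0,1]]'; python3 - <<'E'
from h import *
st()
for c in ['wrist']:cv2.imwrite(f"pics/{c}3.png",manip.grab_frame(c))
print(manip.get_calibration('wrist'))
E
```

```text
time: 6.43
tool_pos: [0.4404, -0.0098, 0.2065]
tool_rot: [0.0, -0.088, 0.996, -0.0]
contact_force: [0.7, -0.7, -0.4]
gripper_width: 0.997
t 6.43 [ 0.4404 -0.0098  0.2065] psi 0.1756 zaxis [ 0.0009 -0.0001 -1.    ] F [ 0.667  -0.7081 -0.3713] w 0.997 q [-0.1915 -0.4005  2.0522  0.      1.489  -1.9379]
{'fx': 291.46260746237897, 'fy': 291.46260746237897, 'cx': 281.2323320795691, 'cy': 208.5391016668171, 'dist': array([0.02, 0.  , 0.  , 0.  , 0.  ]), 'xyz': array([ 0.3671, -0.0236,  0.3487]), 'attitude': array([0.0955, 0.6361, 0.7573, 0.1132])}
```

View pics/wrist3.png

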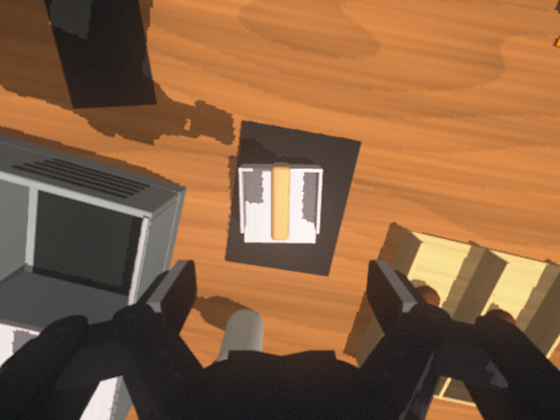

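```bash
python3 - <<'E'
from h import *
a=cv2.imread('pics/wrist3.png');cv2.imwrite('pics/w3c.png',cv2.resize(a[115:280,220:370],None,fx=3.6,fy=3.6,interpolation=cv2.INTER_CUBIC))
E
```

```text
(no output)
```

View pics/w3c.png

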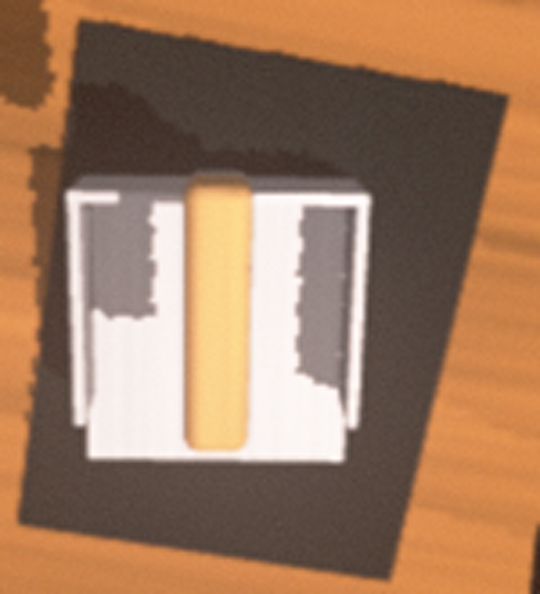

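```bash
python3 - <<'E'
from h import *
w=manip.get_calibration('wrist')
b=lambda U,V:uncrop(U,V,3.6,220,115)
s=[(w,(.05,-.045,.004),b(87,460)),(w,(.05,.045,.004),b(344,463)),(w,(-.05,-.045,.037),b(66,192)),(w,(-.05,.045,.037),b(371,195)),(w,(.012,-.009,.086),b(184,450)),(w,(.012,.009,.086),b(247,450)),(w,(-.062,-.009,.086),b(186,180)),(w,(-.062,.009,.086),b(251,180))]
p,r=fit(s,[.46,0,.17]);print('scoop w',p,r)
m=[(w,(-.09,-.07,.003),b(78,18)),(w,(-.09,.07,.003),b(510,95)),(w,(.09,-.07,.003),b(20,523)),(w,(.09,.07,.003),b(389,580))]
print('mat',*fit(m,[.46,0,0]))
g=place([(-.025,0,.060)],p)[0]; print(g)
A=plan(g+[.0,0,0],Rt(p[2]))
E
```

```text
scoop w [ 0.4667 -0.0079  0.162 ] [[ 0.6727 -0.5639]
 [-0.5037 -0.6333]
 [ 0.4063  0.2329]
 [-0.4336  0.3757]
 [-0.4977  0.4713]
 [ 0.4623  0.6725]
 [-1.0125 -0.4906]
 [ 0.9202 -0.257 ]]
mat [0.4647 0.0022 0.0053] [[ 0.0034 -0.446 ]
 [ 0.3216 -0.6385]
 [-1.42    0.9008]
 [ 0.5362  0.985 ]]
[ 0.442  -0.0119  0.06  ]
N 4 row [-0.01  0.01  0.18] [-0.0001 -0.0004  0.0367] total [-0.03  0.05  0.71] [-0.0005 -0.0015  0.1468]
```

```bash
python3 -m creep '[[0,0,0.2,0,-0.0004,0.038,1],[0,0,0.2,0,-0.0004,0.038,1],[0,0,0.2,0,-0.0004,0.036,1],[0,0,0.1,0,-0.0003,0.026,1],[0,0,0,0,0,0.01,1],[0,0,0,0,0,0.002,1],[0,0,0,0,0,0,0],[0,0,0,0,0,0,0],[0,0,0,0,0,0,0],[0,0,0,0,0,0,0],[0,0,0,0,0,0,0],[0,0,0,0,0,0,0],[0,0,0,0,0,0,0]]'
python3 - <<'E'
from h import *
st()
E
```

```text
time: 7.57
tool_pos: [0.4421, -0.0123, 0.0577]
tool_rot: [0.001, -0.081, 0.997, -0.0]
contact_force: [-0.7, 2.1, 4.4]
gripper_width: 0.205
t 7.57 [ 0.4421 -0.0123  0.0577] psi 0.1615 zaxis [ 0.0017 -0.0002 -1.    ] F [-0.6844  2.1442  4.423 ] w 0.205 q [-0.1965 -0.2236  2.1772  0.0002  1.1863 -1.9289]
```

```bash
python3 - <<'E'
from h import *
tp=[.5726,.2601,-.0629]
g=place([(-.19,-.0525,.22)],tp)[0]; print(g)
up=cur();up[2,3]+=.1
A=plan(g,Rt(tp[2]),up)
E
```

```text
[0.3797 0.2196 0.22  ]
N 7 row [-0.    0.01  1.84] [ 0.0067  0.0337 -0.0089] total [-0.02  0.1  12.86] [ 0.0242  0.2389 -0.0624]
```

```bash
python3 -m creep '[[0,0,0,0,0,-0.01,0],[0,0,0,0,0,-0.02,0],[0,0,0,0,0,-0.035,0],[0,0,0,0,0,-0.035,0],[0,0,1.8,0.0067,0.0337,-0.009,0],[0,0,1.8,0.0067,0.0337,-0.009,0],[0,0,1.8,0.0067,0.0337,-0.009,0],[0,0,1.85,0.0067,0.0337,-0.009,0],[0,0,1.85,0.0067,0.0337,-0.009,0],[0,0,1.85,0.0067,0.0337,-0.009,0],[0,0,1.85,0.0067,0.0337,-0.009,0],[0,0,0,0,0,0,0],[0,0,0,0,0,0,0]]'
python3 - <<'E'
from h import *
st()
for c in ['wrist','scene']:cv2.imwrite(f"pics/{c}4.png",manip.grab_frame(c))
a=cv2.imread('pics/scene4.png');cv2.imwrite('pics/s4c.png',cv2.resize(a[180:330,250:430],None,fx=4,fy=4,interpolation=cv2.INTER_CUBIC))
E
```

```text
time: 8.65
tool_pos: [0.3784, 0.2208, 0.2203]
tool_rot: [0.0, 0.029, 1.0, -0.0]
contact_force: [0.6, 0.8, -2.5]
gripper_width: 0.197
t 8.65 [0.3784 0.2208 0.2203] psi -0.0577 zaxis [ 0.0005 -0.0002 -1.    ] F [ 0.5608  0.8456 -2.5102] w 0.197 q [ 0.3582 -0.4158  2.0402 -0.0004  1.5168 -1.1549]
```

View pics/wrist4.png

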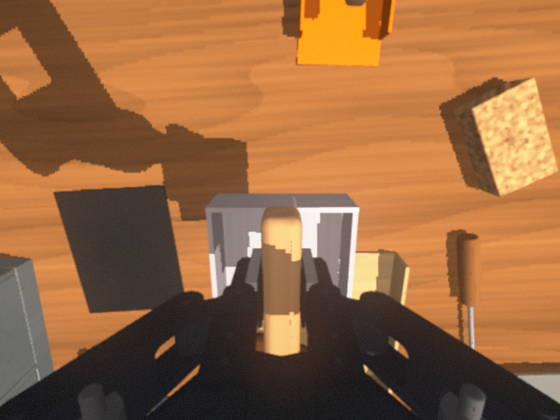

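View pics/s4c.png

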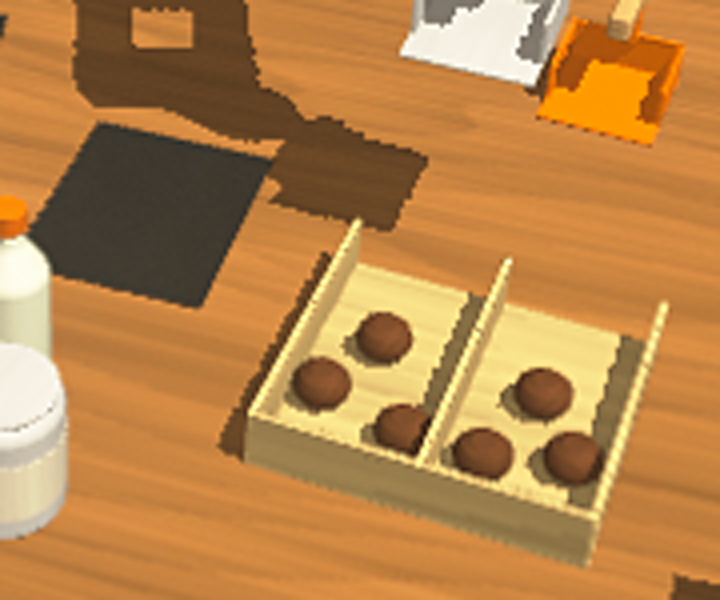

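```bash
python3 - <<'E'
from h import *
a=cv2.imread('pics/wrist3.png');cv2.imwrite('pics/w3d.png',cv2.resize(a[210:370,350:560],None,fx=3.8,fy=3.8,interpolation=cv2.INTER_CUBIC))
E
```

```text
(no output)
```

View pics/w3d.png

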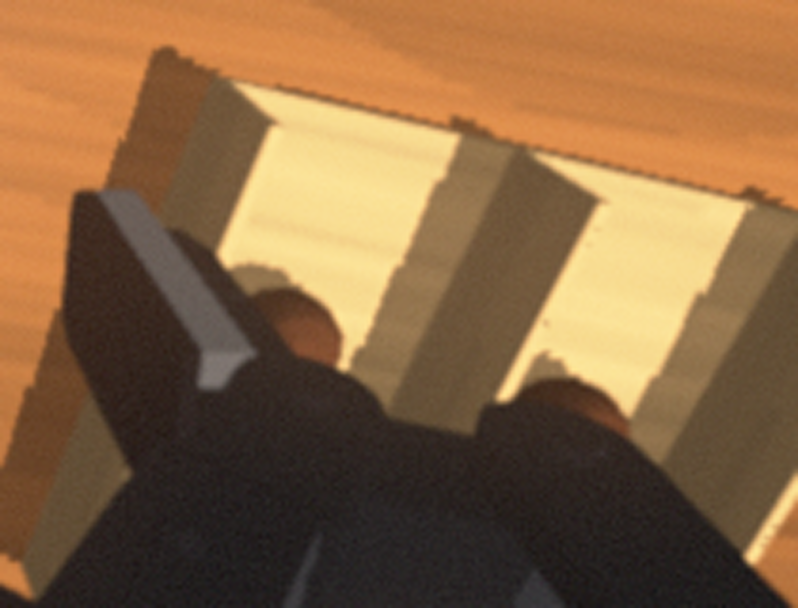

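```bash
python3 - <<'E'
from h import *
sc=manip.get_calibration('scene');si=manip.get_calibration('side');w=manip.get_calibration('wrist')
w['xyz']=np.array([ 0.3671, -0.0236,  0.3487]);w['attitude']=np.array([0.0955, 0.6361, 0.7573, 0.1132])
d=lambda U,V:uncrop(U,V,3.8,350,210)
c2=lambda U,V:uncrop(U,V,6,300,225)
c4=lambda U,V:uncrop(U,V,5,230,150)
tr=[(sc,(.115,-.1075,.042),c2(75,350)),(sc,(.115,.1075,.042),c2(597,508)),(sc,(-.095,-.105,.042),c2(238,62)),(sc,(-.095,.105,.042),c2(697,185)),(sc,(-.095,0,.042),c2(463,120)),(sc,(.115,.1075,0),c2(582,578)),
(si,(-.095,.1075,.042),c4(160,48)),(si,(.115,.1075,.042),c4(453,37)),(si,(.115,-.1075,.042),c4(508,235)),(si,(-.095,-.1075,.042),c4(182,250)),(si,(-.095,0,.042),c4(168,143))]
tw=[(w,(-.095,-.1075,.042),d(274,121)),(w,(-.095,-.1075,.0),d(219,76)),(w,(-.095,-.0,.042),d(602,200)),(w,(-.095,-.0025,.004),d(520,149))]
print(fit(tr+tw,[.57,.26,-.06]))
print(fit(tw,[.57,.26,-.06]))
for o in tw: print(onz(*o[2],w,o[1][2]), place([o[1]],[.5726,.2601,-.0629]))
E
```

```text
(array([ 0.5729,  0.2588, -0.0576]), array([[-1.2104, -0.3357],
       [-0.3147, -0.2768],
       [-0.7607, -1.1439],
       [-0.7388, -1.3796],
       [-0.8564, -0.9005],
       [-0.5313,  0.5875],
       [-0.5268, -0.6412],
       [ 0.0672, -1.4153],
       [ 1.2262, -1.7157],
       [ 0.4849, -0.8223],
       [ 0.4282, -0.6472],
       [ 0.401 ,  1.1077],
       [-0.4275, -0.4109],
       [ 3.1534,  0.3354],
       [ 0.1566, -0.7259]]))
(array([ 0.5735,  0.2569, -0.0698]), array([[ 0.0505,  0.4857],
       [-0.7479, -0.9728],
       [ 2.3317,  0.7339],
       [-0.5611, -0.381 ]]))
[0.4706 0.1561 0.042 ] [[0.471  0.1588 0.042 ]]
[0.4723 0.1577 0.    ] [[0.471  0.1588 0.    ]]
[0.4783 0.2606 0.042 ] [[0.4778 0.2661 0.042 ]]
[0.4789 0.262  0.004 ] [[0.4776 0.2636 0.004 ]]
```

```bash
cat >> h.py <<'E'
TR=np.array([.573,.2588,-.061]); PO=np.array([.5416,-.2424,-.1174])
OX,OZ=.075,.0547   # lip ahead of TCP, underside below TCP
def lip2tcp(lip,psi,tilt):
    "tool pose for a wanted world lip point"
    Rm=Rt(psi,tilt)
    return np.array(lip)+Rm@np.array([OX,0,-OZ]),Rm
def tcp2lip():
    M=cur(); return M[:3,3]-M[:3,:3]@np.array([OX,0,-OZ])
def loc(q,p):
    c,s=np.cos(p[2]),np.sin(p[2]);d=np.array(q[:2])-p[:2];return np.array([c*d[0]+s*d[1],-s*d[0]+c*d[1],q[2]])
E
python3 - <<'E'
from h import *
print(loc(tcp2lip(),TR))
psi=TR[2]; t=np.radians(3)
A=cur()
for L in [(-.112,-.0525,.10),(-.112,-.0525,.012),(-.07,-.0525,.009),(-.05,-.0525,.005)]:
    A=plan(*lip2tcp(place([L],TR)[0],psi,t),A)
E
```

```text
[-0.1166 -0.0517  0.1644]
N 2 row [-0.03  1.47 -0.02] [-0.0042 -0.0004  0.0303] total [-0.06  2.95 -0.04] [-0.0076 -0.0008  0.0606]
N 3 row [-0.  0. -0.] [-0.0015 -0.      0.0293] total [-0.  0. -0.] [-0.0046  0.      0.0879]
N 2 row [-0.  0. -0.] [-0.021   0.      0.0004] total [-0.  0. -0.] [-0.0421  0.      0.0008]
N 1 row [-0.  0. -0.] [-0.0202 -0.      0.0029] total [-0.  0. -0.] [-0.0202  0.      0.0029]
```

```bash
python3 -m creep '[[0,1.5,0,-0.0042,-0.0004,0.03,0],[0,1.45,0,-0.0042,-0.0004,0.03,0],[0,0,0,-0.0015,0,0.03,0],[0,0,0,-0.0015,0,0.03,0],[0,0,0,-0.0015,0,0.02,0],[0,0,0,0,0,0.008,0],[0,0,0,0,0,0,0],[0,0,0,0,0,0,0]]'
python3 - <<'E'
from h import *
st(); print(loc(tcp2lip(),TR))
cv2.imwrite('pics/scene5.png',manip.grab_frame('scene'));cv2.imwrite('pics/side5.png',manip.grab_frame('side'))
a=cv2.imread('pics/scene5.png');cv2.imwrite('pics/s5c.png',cv2.resize(a[180:330,280:430],None,fx=4,fy=4,interpolation=cv2.INTER_CUBIC))
a=cv2.imread('pics/side5.png');cv2.imwrite('pics/s5d.png',cv2.resize(a[130:230,200:350],None,fx=5,fy=5,interpolation=cv2.INTER_CUBIC))
E
```

```text
time: 9.42
tool_pos: [0.3869, 0.2176, 0.0719]
tool_rot: [-0.026, 0.032, 0.999, 0.001]
contact_force: [0.3, -0.9, -0.3]
gripper_width: 0.199
t 9.42 [0.3869 0.2176 0.0719] psi -0.0635 zaxis [-0.0514  0.0032 -0.9987] F [ 0.3235 -0.9226 -0.3264] w 0.199 q [ 0.3316 -0.2058  2.1365  0.0208  1.2585 -1.1826]
[-0.1111 -0.0527  0.0134]
```

View pics/s5c.png

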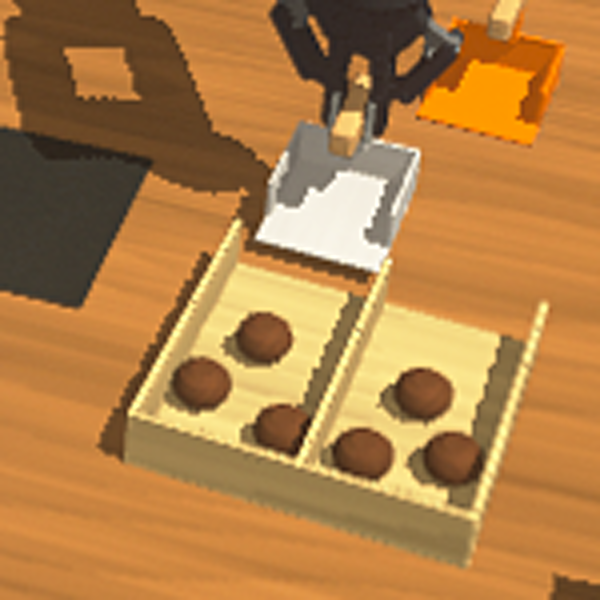

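View pics/s5d.png

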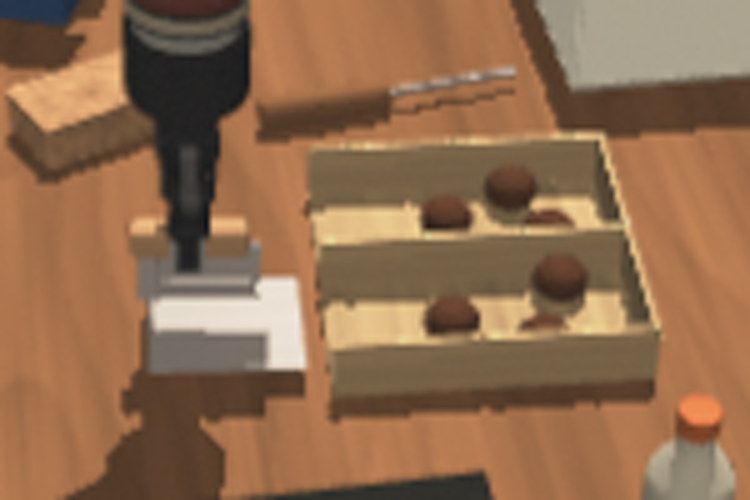

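```bash
python3 - <<'E'
from h import *
sc=manip.get_calibration('scene');si=manip.get_calibration('side')
for U,V in [(257,240),(378,271)]:
    q=onz(*uncrop(U,V,4,280,180),sc,.014); print(loc(q,TR))
for U,V in [(240,262),(364,297)]:
    q=onz(*uncrop(U,V,4,280,180),sc,.004); print('floor',loc(q,TR))
for U,V in [(240,222),(388,264),(545,305)]:
    q=onz(*uncrop(U,V,4,280,180),sc,.042); print('top',loc(q,TR))
L=tcp2lip(); print(loc(L,TR))
for U,V in [(297,280),(305,372)]:
    q=onz(*uncrop(U,V,5,200,130),si,.014); print(loc(q,TR))
E
```

```text
[-0.1107 -0.0924  0.014 ]
[-0.1125 -0.0063  0.014 ]
floor [-0.0948 -0.0988  0.004 ]
floor [-0.0938 -0.0099  0.004 ]
top [-0.0903 -0.1006  0.042 ]
top [-0.0879  0.0035  0.042 ]
top [-0.089   0.1082  0.042 ]
[-0.1098 -0.0517  0.0152]
[-0.1113 -0.0067  0.014 ]
[-0.1129 -0.0993  0.014 ]
```

```bash
python3 -m creep '[[0,0,0,-0.01,0,0.001,0],[0,0,0,-0.02,0,0.001,0],[0,0,0,-0.015,0,0.002,0],[0,0,0,-0.01,0,0.002,0],[0,0,0,0,0,0.002,0],[0,0,0,0,0,0,0]]'
python3 - <<'E'
from h import *
st(); print(loc(tcp2lip(),TR))
E
```

```text
time: 10.02
tool_pos: [0.4423, 0.2151, 0.0621]
tool_rot: [-0.024, 0.031, 0.999, 0.001]
contact_force: [0.4, -0.2, 0.9]
gripper_width: 0.199
t 10.02 [0.4423 0.2151 0.0621] psi -0.0621 zaxis [-0.0486  0.0037 -0.9988] F [ 0.3905 -0.2485  0.8834] w 0.199 q [ 0.2911 -0.0669  2.0312  0.0186  1.2229 -1.2244]
[-0.0556 -0.0517  0.0038]
```

```bash
python3 -m creep '[[0,0,0,-0.01,0,-0.0003,0],[0,0,0,-0.01,0,-0.0004,0],[0,0,0,-0.01,0,-0.0005,0],[0,0,0,-0.01,0,-0.0005,0],[0,0,0,-0.01,0,-0.0005,0],[0,0,0,-0.01,0,-0.0005,0],[0,0,0,-0.01,0,-0.0005,0],[0,0,0,-0.01,0,-0.0005,0],[0,0,0,0,0,0,0]]'
python3 - <<'E'
from h import *
st(); print(loc(tcp2lip(),TR))
cv2.imwrite('pics/scene6.png',manip.grab_frame('scene'));cv2.imwrite('pics/side6.png',manip.grab_frame('side'))
a=cv2.imread('pics/scene6.png');cv2.imwrite('pics/s6c.png',cv2.resize(a[180:330,280:430],None,fx=4,fy=4,interpolation=cv2.INTER_CUBIC))
E
```

```text
time: 10.77
tool_pos: [0.5234, 0.2102, 0.062]
tool_rot: [-0.024, 0.031, 0.999, 0.001]
contact_force: [1.4, -0.8, 1.3]
gripper_width: 0.198
t 10.77 [0.5234 0.2102 0.062 ] psi -0.0619 zaxis [-0.0472  0.004  -0.9989] F [ 1.3774 -0.758   1.296 ] w 0.198 q [ 0.2424  0.1027  1.8592  0.0162  1.2246 -1.2722]
[ 0.0258 -0.0515  0.0038]
```

View pics/s6c.png

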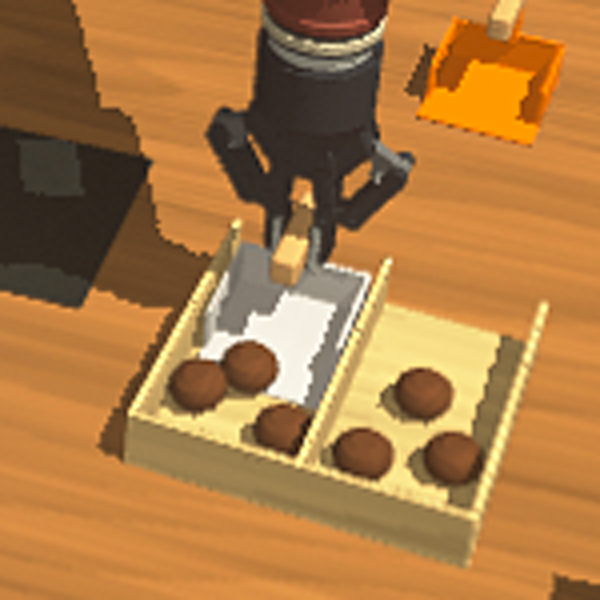

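```bash
python3 -m creep '[[0,0,0,-0.01,0,-0.0003,0],[0,0,0,-0.01,0,-0.0003,0],[0,0,0,-0.01,0,-0.0004,0],[0,0,0,-0.01,0,-0.0005,0],[0,0,0,-0.01,0,-0.0005,0],[0,0,0,-0.01,0,-0.0005,0],[0,0,0,-0.008,0,-0.0004,0],[0,0,0,-0.006,0,-0.0003,0],[0,0,0,-0.004,0,-0.0002,0],[0,0,0,0,0,0,0]]'
python3 - <<'E'
from h import *
st(); print(loc(tcp2lip(),TR))
cv2.imwrite('pics/scene7.png',manip.grab_frame('scene'))
a=cv2.imread('pics/scene7.png');cv2.imwrite('pics/s7c.png',cv2.resize(a[180:330,280:430],None,fx=4,fy=4,interpolation=cv2.INTER_CUBIC))
E
```

```text
time: 11.7
tool_pos: [0.5973, 0.2059, 0.062]
tool_rot: [-0.028, 0.031, 0.999, 0.001]
contact_force: [-11.4, 0.6, 14.6]
gripper_width: 0.199
t 11.70 [0.5973 0.2059 0.062 ] psi -0.0620 zaxis [-0.0564  0.004  -0.9984] F [-11.3592   0.5718  14.5733] w 0.199 q [ 0.2074  0.2557  1.6845  0.0164  1.2559 -1.3069]
[ 0.0992 -0.0513  0.0032]
```

View pics/s7c.png

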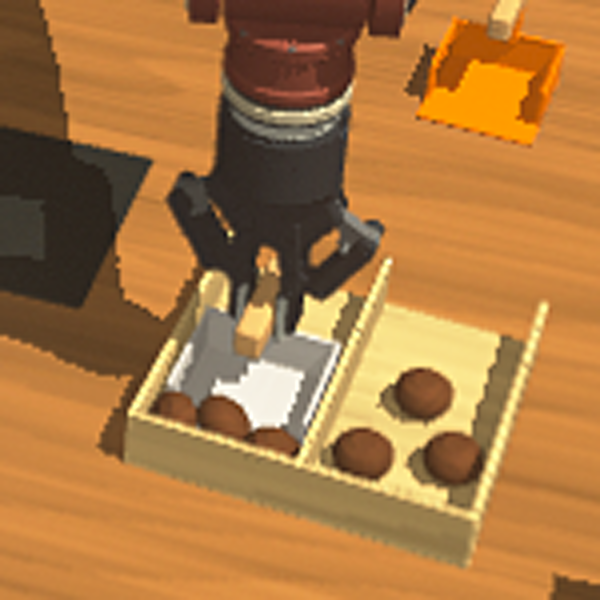

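```bash
python3 -m creep '[[0,0,0,-0.003,0,-0.0004,0],[0,0,0,-0.003,0,-0.0003,0],[0,0,0,-0.002,0,-0.0002,0],[0,0,0,0,0,0,0],[0,0,0,0,0,0,0]]'
python3 - <<'E'
from h import *
st(); print(loc(tcp2lip(),TR))
cv2.imwrite('pics/scene8.png',manip.grab_frame('scene'))
a=cv2.imread('pics/scene8.png');cv2.imwrite('pics/s8c.png',cv2.resize(a[240:310,300:380],None,fx=8,fy=8,interpolation=cv2.INTER_CUBIC))
a=manip.grab_frame('side');cv2.imwrite('pics/s8d.png',cv2.resize(a[130:230,230:350],None,fx=6,fy=6,interpolation=cv2.INTER_CUBIC))
E
```

```text
time: 12.17
tool_pos: [0.5991, 0.206, 0.0634]
tool_rot: [-0.036, 0.031, 0.999, 0.001]
contact_force: [-33.2, -0.5, 32.1]
gripper_width: 0.196
t 12.17 [0.5991 0.206  0.0634] psi -0.0621 zaxis [-0.072   0.0035 -0.9974] F [-33.2234  -0.4818  32.1287] w 0.196 q [ 0.2058  0.267   1.6688  0.019   1.2756 -1.3092]
[ 0.1001 -0.0512  0.0034]
```

View pics/s8c.png

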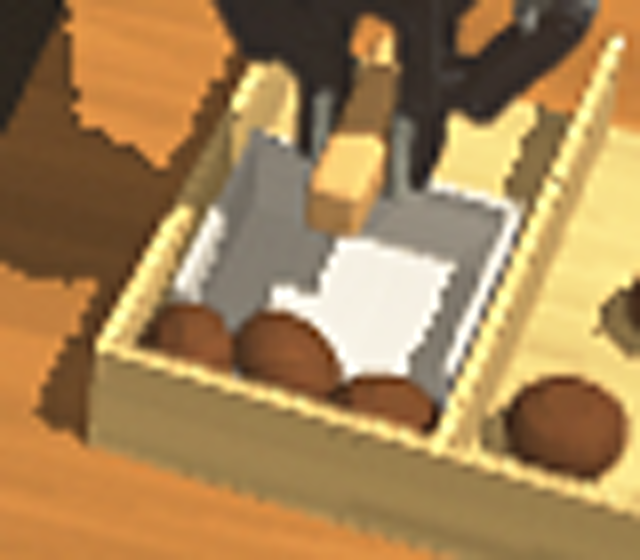

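View pics/s8d.png

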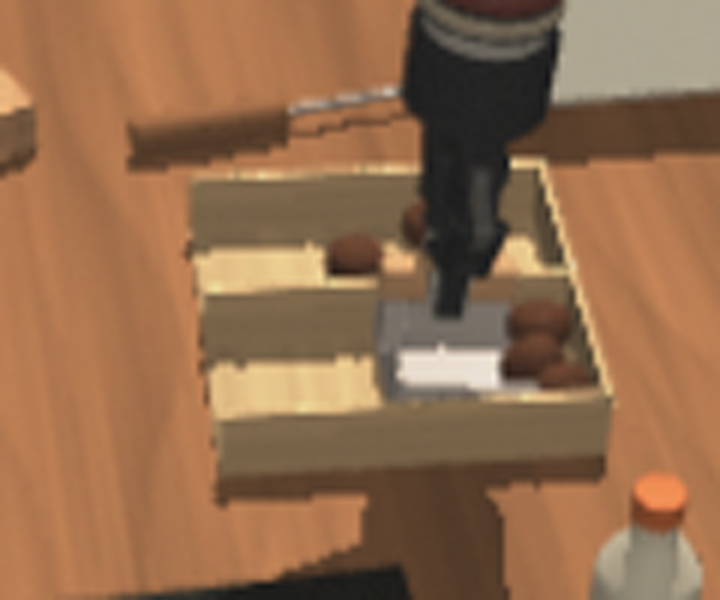

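```bash
python3 - <<'E'
from h import *
sc=manip.get_calibration('scene');si=manip.get_calibration('side')
for U,V in [(262,128),(520,207)]:
    q=onz(*uncrop(U,V,8,300,240),sc,.0445); print(loc(q,TR))
for U,V in [(104,345),(455,445)]:
    q=onz(*uncrop(U,V,8,300,240),sc,.042); print('wall top in',loc(q,TR))
M=cur()
for L in [(-.05,-.045,.034),(-.05,.045,.034)]:  # predicted
    q=tcp2lip()+M[:3,:3]@np.array([-(L[0]-.05),L[1],-L[2]]); print(loc(q,TR),proj([q],sc))
E
```

```text
[ 0.0018 -0.0909  0.0445]
[ 0.0046 -0.0042  0.0445]
wall top in [ 0.1139 -0.1032  0.042 ]
wall top in [0.1114 0.0062 0.042 ]
[ 0.0028 -0.0961  0.0445] [[330.2601 255.2386]]
[ 0.0029 -0.0061  0.0444] [[363.9968 264.8165]]
```

```bash
python3 -m creep '[[0,0,0,0.004,0,0,0],[0,0,0,0.004,0,0,0],[0,-3.3,0,0.0032,0,-0.0013,0],[0,-3.3,0,0.0032,0,-0.0013,0],[0,-3.3,0,0.0032,0,-0.0013,0],[0,-3.3,0,0.0032,0,-0.0013,0],[0,-3.3,0,0.0032,0,-0.0013,0],[0,0,0,0,0,0,0]]'
python3 - <<'E'
from h import *
st(); print(loc(tcp2lip(),TR))
a=manip.grab_frame('scene')
cv2.imwrite('pics/s9c.png',cv2.resize(a[240:310,300:380],None,fx=8,fy=8,interpolation=cv2.INTER_CUBIC))
a=manip.grab_frame('side');cv2.imwrite('pics/s9d.png',cv2.resize(a[130:230,230:350],None,fx=6,fy=6,interpolation=cv2.INTER_CUBIC))
E
```

```text
time: 12.93
tool_pos: [0.5779, 0.2059, 0.0631]
tool_rot: [0.115, 0.03, 0.993, -0.004]
contact_force: [-0.7, 0.4, -3.9]
gripper_width: 0.197
t 12.93 [0.5779 0.2059 0.0631] psi -0.0605 zaxis [ 0.2285 -0.0155 -0.9734] F [-0.7398  0.3534 -3.9396] w 0.197 q [ 0.2543  0.0648  1.9111 -0.0893  0.9479 -1.2117]
[ 0.0937 -0.0525  0.027 ]
```

View pics/s9c.png

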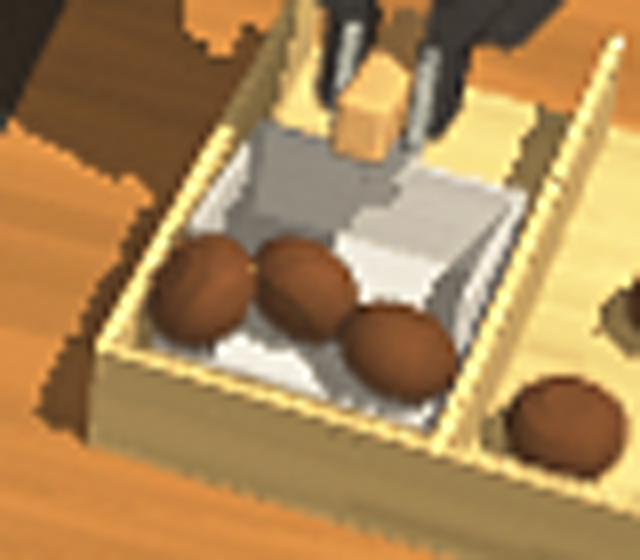

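View pics/s9d.png

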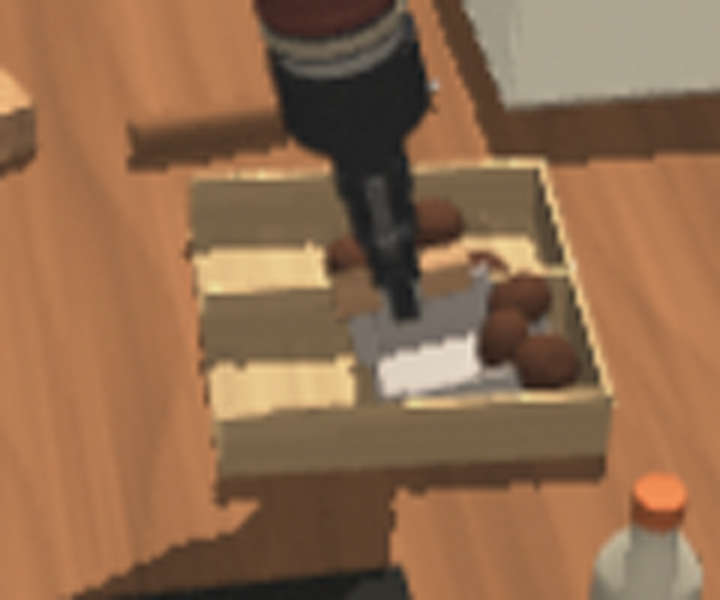

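```bash
python3 -m creep '[[0,-3.3,0,0.0032,0,-0.0013,0],[0,-3.3,0,0.0032,0,-0.0013,0],[0,-3.3,0,0.0032,0,-0.0013,0],[0,-3.3,0,0.0032,0,-0.0013,0],[0,0,0,0,0,0,0],[0,0,0,0,0,0,0]]'
python3 - <<'E'
from h import *
st(); print(loc(tcp2lip(),TR))
a=manip.grab_frame('scene')
cv2.imwrite('pics/s10c.png',cv2.resize(a[240:310,300:380],None,fx=8,fy=8,interpolation=cv2.INTER_CUBIC))
E
```

```text
time: 13.53
tool_pos: [0.5682, 0.2067, 0.066]
tool_rot: [0.229, 0.03, 0.973, -0.008]
contact_force: [0.4, 0.8, -2.7]
gripper_width: 0.202
t 13.53 [0.5682 0.2067 0.066 ] psi -0.0616 zaxis [ 0.446  -0.0284 -0.8946] F [ 0.3888  0.8383 -2.6707] w 0.202 q [ 0.2996 -0.0539  2.0675 -0.2472  0.7063 -1.0551]
[ 0.0899 -0.0524  0.0506]
```

View pics/s10c.png

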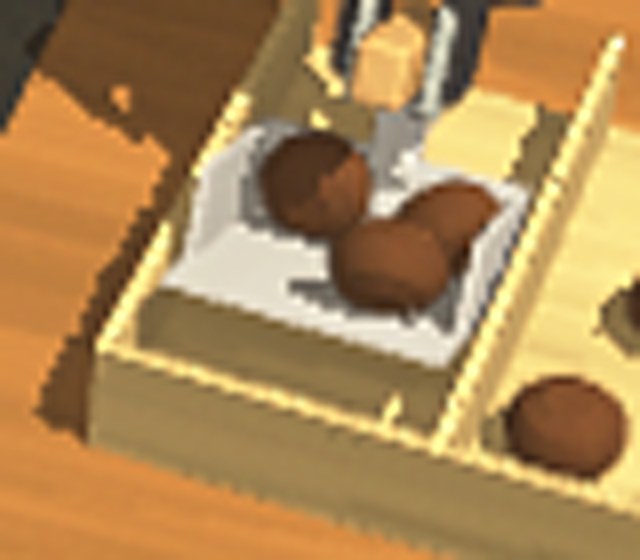

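```bash
python3 - <<'E'
from h import *
A=cur(); A[2,3]+=.17
psi=PO[2]
B=plan(*lip2tcp(place([(-.03,.031,.19)],PO)[0],psi,np.radians(-20)),A,vmax=.034)
print(B[:3,3])
C=plan(*lip2tcp(place([(-.03,.031,.125)],PO)[0],psi,np.radians(0)),B,wmax=3.5)
D=plan(*lip2tcp(place([(-.035,.031,.105)],PO)[0],psi,np.radians(35)),C,wmax=6)
E=plan(*lip2tcp(place([(-.035,.031,.10)],PO)[0],psi,np.radians(65)),D,wmax=6)
E
```

```text
N 13 row [0.1  0.51 0.22] [ 0.0082 -0.032  -0.0018] total [1.24 6.65 2.91] [ 0.114  -0.4126 -0.0335]
[ 0.4269 -0.1977  0.2157]
N 6 row [-0.    3.33  0.  ] [-0.0011 -0.      0.0064] total [-0. 20.  0.] [-0.001  -0.      0.0387]
N 6 row [-0.    5.83  0.  ] [-0.006   0.     -0.0039] total [-0. 35.  0.] [-0.0399  0.     -0.0131]
N 6 row [-0.  5. -0.] [-0.0057  0.     -0.0058] total [-0. 30. -0.] [-0.0403  0.     -0.0261]
```

```bash
python3 -m creep '[[0,0,0,-0.004,0,-0.009,0],[0,0,0,-0.009,0,-0.018,0],[0,0,0,-0.0134,0,-0.0268,0],[0,0,0,-0.0134,0,-0.0268,0],[0,0,0,-0.0134,0,-0.0268,0],[0,0,0,-0.0134,0,-0.0268,0],[0,0,0,-0.009,0,-0.018,0],[0,0,0,0,0,0,0]]'
python3 - <<'E'
from h import *
st(); print(loc(tcp2lip(),TR))
a=manip.grab_frame('scene')
cv2.imwrite('pics/s11c.png',a)
psi=PO[2]
B=plan(*lip2tcp(place([(-.03,.031,.19)],PO)[0],psi,np.radians(-20)),vmax=.034)
E
```

```text
time: 14.25
tool_pos: [0.5718, 0.2079, 0.2466]
tool_rot: [0.237, 0.031, 0.971, -0.005]
contact_force: [0.8, 0.2, -0.9]
gripper_width: 0.2
t 14.25 [0.5718 0.2079 0.2466] psi -0.0645 zaxis [ 0.4606 -0.0243 -0.8873] F [ 0.8469  0.2091 -0.9231] w 0.200 q [ 0.2999 -0.263   1.9322 -0.1873  1.0263 -1.1469]
[ 0.0937 -0.0509  0.2326]
N 13 row [0.11 0.55 0.22] [ 0.0084 -0.032  -0.0015] total [1.43 7.16 2.83] [ 0.1165 -0.4134 -0.0313]
```

View pics/s11c.png

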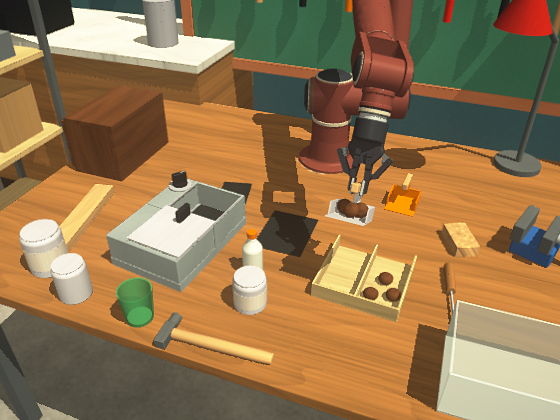

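```bash
python3 -m creep '[[0.05,0.25,0.1,0.003,-0.01,-0.0005,0],[0.1,0.4,0.2,0.006,-0.022,-0.001,0],[0.1,0.55,0.2,0.0084,-0.032,-0.0015,0],[0.1,0.55,0.2,0.0084,-0.032,-0.0015,0],[0.1,0.55,0.2,0.0084,-0.032,-0.0015,0],[0.1,0.55,0.2,0.0084,-0.032,-0.0015,0],[0.1,0.55,0.2,0.0084,-0.032,-0.0015,0],[0.1,0.55,0.2,0.0084,-0.032,-0.0015,0],[0.1,0.55,0.2,0.0084,-0.032,-0.0015,0],[0.1,0.55,0.2,0.0084,-0.032,-0.0015,0],[0.1,0.55,0.2,0.0084,-0.032,-0.0015,0],[0.1,0.55,0.2,0.0084,-0.032,-0.0015,0],[0.1,0.55,0.2,0.0084,-0.032,-0.0015,0],[0.1,0.4,0.2,0.005,-0.02,-0.001,0],[0.05,0.3,0.1,0.003,-0.01,-0.0005,0],[0,0,0,0,0,0,0]]'
python3 - <<'E'
from h import *
st(); print(loc(tcp2lip(),PO))
a=manip.grab_frame('side')
cv2.imwrite('pics/s12c.png',cv2.resize(a[180:360,200:430],None,fx=3.4,fy=3.3))
psi=PO[2]
C=plan(*lip2tcp(place([(-.03,.031,.125)],PO)[0],psi,np.radians(0)),wmax=3.5)
D=plan(*lip2tcp(place([(-.035,.031,.105)],PO)[0],psi,np.radians(35)),C,wmax=6)
E=plan(*lip2tcp(place([(-.035,.031,.10)],PO)[0],psi,np.radians(65)),D,wmax=6)
E
```

```text
time: 15.63
tool_pos: [0.4223, -0.1973, 0.209]
tool_rot: [0.166, 0.059, 0.984, -0.011]
contact_force: [0.2, 0.2, -3.0]
gripper_width: 0.193
t 15.63 [ 0.4223 -0.1973  0.209 ] psi -0.1198 zaxis [ 0.3248 -0.0406 -0.9449] F [ 0.2352  0.1813 -2.9777] w 0.193 q [-0.7077 -0.5763  2.1911  0.1912  1.2509 -2.1935]
[-0.035   0.0305  0.1819]
N 6 row [-0.01  3.19 -0.01] [-0.002  -0.0002  0.0055] total [-0.06 19.17 -0.06] [-0.0075 -0.001   0.0341]
N 6 row [-0.    5.83  0.  ] [-0.006   0.     -0.0039] total [-0. 35.  0.] [-0.0399  0.     -0.0131]
N 6 row [-0.  5. -0.] [-0.0057  0.     -0.0058] total [-0. 30. -0.] [-0.0403  0.     -0.0261]
```

View pics/s12c.png

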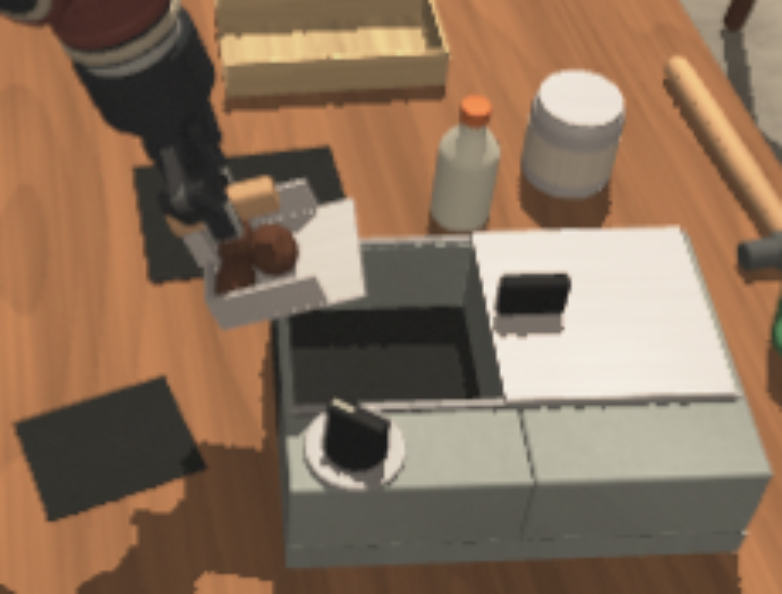

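```bash
python3 -m creep '[[0,3.2,0,-0.002,-0.0002,0.0055,0],[0,3.2,0,-0.002,-0.0002,0.0055,0],[0,3.2,0,-0.002,-0.0002,0.0055,0],[0,3.2,0,-0.002,-0.0002,0.0055,0],[0,3.2,0,-0.002,-0.0002,0.0055,0],[0,3.2,0,-0.002,-0.0002,0.0055,0],[0,5.8,0,-0.006,0,-0.0039,0],[0,5.8,0,-0.006,0,-0.0039,0],[0,5.8,0,-0.006,0,-0.0039,0],[0,5.8,0,-0.006,0,-0.0039,0],[0,5.8,0,-0.006,0,-0.0039,0],[0,5.8,0,-0.006,0,-0.0039,0],[0,0,0,0,0,0,0]]'
python3 - <<'E'
from h import *
st(); print(loc(tcp2lip(),PO))
a=manip.grab_frame('side')
cv2.imwrite('pics/s13c.png',cv2.resize(a[180:360,200:430],None,fx=3.4,fy=3.3))
psi=PO[2]
E=plan(*lip2tcp(place([(-.035,.031,.10)],PO)[0],psi,np.radians(65)),wmax=6)
E
```

```text
time: 16.77
tool_pos: [0.4839, -0.2021, 0.1903]
tool_rot: [-0.301, 0.054, 0.952, 0.017]
contact_force: [-0.1, 0.1, -3.8]
gripper_width: 0.2
t 16.77 [ 0.4839 -0.2021  0.1903] psi -0.1125 zaxis [-0.5709  0.0643 -0.8185] F [-0.0973  0.1382 -3.8047] w 0.200 q [-0.4388  0.2466  1.5546 -0.1975  1.9207 -1.9095]
[-0.032   0.0334  0.1024]
N 6 row [-0.04  5.02  0.02] [-0.0053 -0.0004 -0.0056] total [-0.23 30.12  0.13] [-0.0378 -0.0023 -0.0257]
```

View pics/s13c.png

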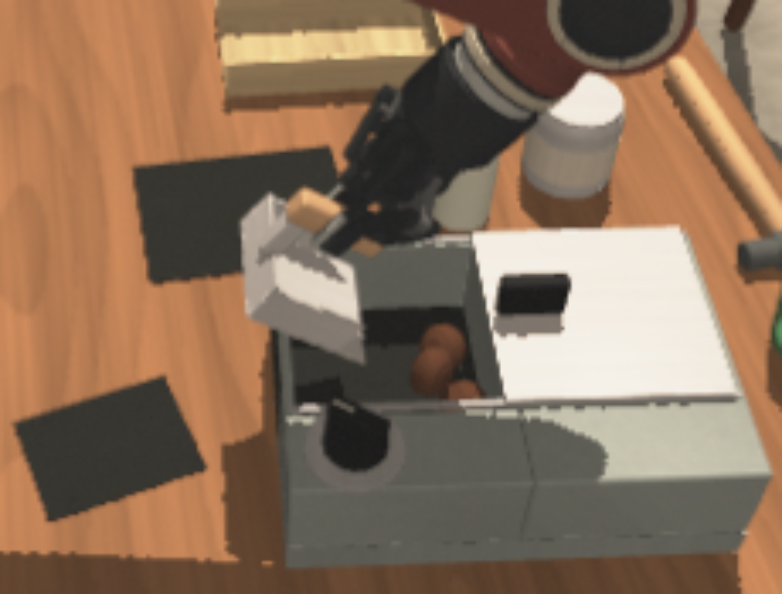

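```bash
python3 - <<'E'
from h import *
B=plan(*lip2tcp(place([(-.06,.031,.18)],PO)[0],PO[2],np.radians(3)))
C=plan(*lip2tcp(place([(-.115,.0525,.12)],TR)[0],TR[2],np.radians(3)),B)
D=plan(*lip2tcp(place([(-.115,.0525,.014)],TR)[0],TR[2],np.radians(3)),C)
print(D[:3,3])
E
```

```text
N 5 row [-0.03 -6.38  0.05] [ 0.0166 -0.0004 -0.0035] total [ -0.13 -31.88   0.23] [ 0.0836 -0.0018  0.001 ]
N 14 row [ 0.01 -0.   -0.23] [0.0049 0.0367 0.0045] total [ 0.17 -0.   -3.23] [0.0819 0.5123 0.0644]
N 3 row [-0.  0. -0.] [-0.0018 -0.      0.0353] total [-0.  0. -0.] [-0.0055  0.      0.1059]
[0.3895 0.3226 0.0726]
```

```bash
python3 - <<'E'
from h import *
sc=manip.get_calibration('scene')
for U,V in [(418,115),(530,143),(565,45),(455,20)]:
    print(onz(*uncrop(U,V,4,280,180),sc,.003 if V>100 else .034))
for p in [(477,246),(442,230),(448,262),(455,270)]: print('sponge/screwdriver',onz(*p,sc,.0))
E
```

```text
[0.249  0.2504 0.003 ]
[0.2551 0.3373 0.003 ]
[0.1567 0.3466 0.034 ]
[0.1516 0.2587 0.034 ]
sponge/screwdriver [0.334 0.531 0.   ]
sponge/screwdriver [0.2932 0.4302 0.    ]
sponge/screwdriver [0.4334 0.4583 0.    ]
sponge/screwdriver [0.4599 0.4785 0.    ]
```

```bash
python3 -m creep '[[0,-6.4,0,0.0166,-0.0004,-0.0035,0],[0,-6.4,0,0.0166,-0.0004,-0.0035,0],[0,-6.4,0,0.0166,-0.0004,-0.0035,0],[0,-6.4,0,0.0166,-0.0004,-0.0035,0],[0,-6.3,0,0.0166,-0.0004,-0.0035,0],[0,0,-0.23,0.0049,0.0367,0.0045,0],[0,0,-0.23,0.0049,0.0367,0.0045,0],[0,0,-0.23,0.0049,0.0367,0.0045,0],[0,0,-0.23,0.0049,0.0367,0.0045,0],[0,0,-0.23,0.0049,0.0367,0.0045,0],[0,0,-0.23,0.0049,0.0367,0.0045,0],[0,0,-0.23,0.0049,0.0367,0.0045,0],[0,0,-0.23,0.0049,0.0367,0.0045,0],[0,0,-0.23,0.0049,0.0367,0.0045,0],[0,0,-0.23,0.0049,0.0367,0.0045,0],[0,0,-0.23,0.0049,0.0367,0.0045,0],[0,0,-0.23,0.0049,0.0367,0.0045,0],[0,0,-0.23,0.0049,0.0367,0.0045,0],[0,0,-0.23,0.0049,0.0367,0.0045,0],[0,0,0,0,0,0,0]]'
python3 - <<'E'
from h import *
st(); print(loc(tcp2lip(),TR))
cv2.imwrite('pics/s14c.png',manip.grab_frame('scene'))
D=plan(*lip2tcp(place([(-.115,.0525,.014)],TR)[0],TR[2],np.radians(3)))
E
```

```text
time: 18.48
tool_pos: [0.3848, 0.3252, 0.181]
tool_rot: [-0.024, 0.027, 0.999, 0.002]
contact_force: [-1.6, -1.0, -2.6]
gripper_width: 0.2
t 18.48 [0.3848 0.3252 0.181 ] psi -0.0535 zaxis [-0.0481  0.0059 -0.9988] F [-1.5514 -0.9562 -2.6347] w 0.200 q [ 0.5373 -0.1823  1.9225  0.0299  1.4397 -0.9844]
[-0.1197  0.0556  0.1227]
N 3 row [0.01 0.09 0.12] [-0.0032 -0.      0.0361] total [0.02 0.26 0.37] [-0.0094 -0.      0.1083]
```

View pics/s14c.png

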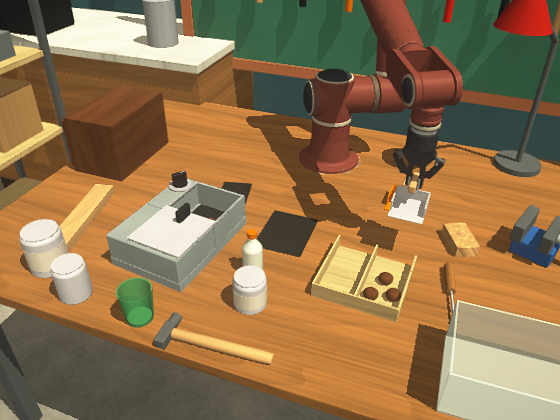

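```bash
python3 -m creep '[[0,0.1,0.15,-0.003,0,0.036,0],[0,0.1,0.15,-0.003,0,0.034,0],[0,0,0.1,-0.002,0,0.026,0],[0,0,0,-0.001,0,0.01,0],[0,0,0,0,0,0,0],[0,0,0,0,0,0,0]]'
python3 - <<'E'
from h import *
st(); L=tcp2lip();print(loc(L,TR))
sc=manip.get_calibration('scene')
a=manip.grab_frame('scene');cv2.imwrite('pics/s15c.png',cv2.resize(a[180:330,280:430],None,fx=4,fy=4,interpolation=cv2.INTER_CUBIC))
D=plan(*lip2tcp(place([(-.05,.0525,.0045)],TR)[0],TR[2],np.radians(3)))
E
```

```text
time: 19.03
tool_pos: [0.3914, 0.3197, 0.076]
tool_rot: [-0.025, 0.034, 0.999, 0.001]
contact_force: [0.5, 0.8, -1.6]
gripper_width: 0.199
t 19.03 [0.3914 0.3197 0.076 ] psi -0.0678 zaxis [-0.0504  0.0032 -0.9987] F [ 0.4718  0.7648 -1.6316] w 0.199 q [ 0.522  -0.0569  1.9955  0.0295  1.2452 -0.9911]
[-0.1128  0.0493  0.0175]
N 2 row [ 0.04  0.11 -0.19] [-0.0313  0.0012  0.0055] total [ 0.09  0.22 -0.38] [-0.0626  0.0025  0.0111]
```

View pics/s15c.png

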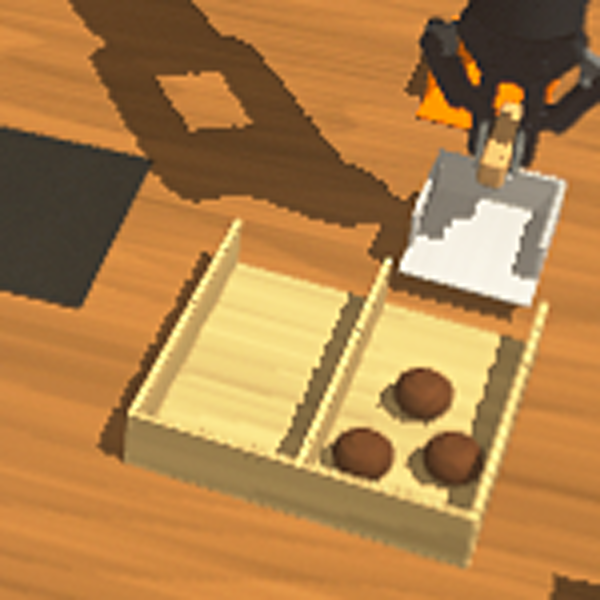

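```bash
python3 -m creep '[[0,0,0,0,0,0,0],[0,0,0,0,0,0,0]]' >/dev/null
python3 - <<'E'
from h import *
st(); L=tcp2lip();print(loc(L,TR))
sc=manip.get_calibration('scene')
for U,V in [(399,272),(530,304)]: print(loc(onz(*uncrop(U,V,4,280,180),sc,.018),TR))
for U,V in [(388,262),(545,303)]: print('wall top',loc(onz(*uncrop(U,V,4,280,180),sc,.042),TR))
D=plan(*lip2tcp(place([(-.05,.0525,.0045)],TR)[0],TR[2],np.radians(3)))
E
```

```text
t 19.25 [0.3927 0.3207 0.0774] psi -0.0673 zaxis [-0.0477  0.0047 -0.9989] F [ 0.2117 -0.8378 -2.6945] w 0.195 q [ 0.5224 -0.057   1.993   0.0294  1.2448 -0.991 ]
[-0.1115  0.0504  0.0191]
[-0.1124  0.008   0.018 ]
[-0.1157  0.0971  0.018 ]
wall top [-0.09   0.003  0.042]
wall top [-0.091   0.1078  0.042 ]
N 2 row [ 0.05  0.13 -0.18] [-0.0312  0.001   0.0056] total [ 0.1   0.25 -0.36] [-0.0623  0.0021  0.0113]
```

```bash
python3 -m creep '[[0,0.1,-0.15,-0.008,0.001,0.003,0],[0,0.1,-0.15,-0.015,0.001,0.003,0],[0,0,0,-0.02,0.0005,0.002,0],[0,0,0,-0.014,0,0.002,0],[0,0,0,-0.004,0,0.001,0],[0,0,0,0,0,0,0],[0,0,0,0,0,0,0]]'
python3 - <<'E'
from h import *
st(); print(loc(tcp2lip(),TR))
E
```

```text
time: 19.83
tool_pos: [0.4534, 0.3189, 0.0618]
tool_rot: [-0.026, 0.031, 0.999, 0.001]
contact_force: [1.3, -0.8, 1.2]
gripper_width: 0.198
t 19.83 [0.4534 0.3189 0.0618] psi -0.0621 zaxis [-0.0514  0.0036 -0.9987] F [ 1.3376 -0.8028  1.1992] w 0.198 q [ 0.4654  0.0798  1.8842  0.028   1.222  -1.0534]
[-0.051   0.0527  0.0033]
```

Lip is on the floor and centred; push in.

```bash
python3 -m creep '[[0,0,0,-0.01,0,-0.0004,0],[0,0,0,-0.01,0,-0.0005,0],[0,0,0,-0.01,0,-0.0005,0],[0,0,0,-0.01,0,-0.0005,0],[0,0,0,-0.01,0,-0.0005,0],[0,0,0,-0.01,0,-0.0005,0],[0,0,0,-0.01,0,-0.0005,0],[0,0,0,-0.01,0,-0.0005,0],[0,0,0,-0.01,0,-0.0005,0],[0,0,0,-0.01,0,-0.0005,0],[0,0,0,-0.01,0,-0.0005,0],[0,0,0,-0.01,0,-0.0005,0],[0,0,0,-0.01,0,-0.0005,0],[0,0,0,-0.01,0,-0.0005,0],[0,0,0,-0.008,0,-0.0004,0],[0,0,0,-0.004,0,-0.0003,0],[0,0,0,0,0,0,0]]'
python3 - <<'E'
from h import *
st(); print(loc(tcp2lip(),TR))
a=manip.grab_frame('scene');cv2.imwrite('pics/s16c.png',cv2.resize(a[230:320,320:430],None,fx=6,fy=6,interpolation=cv2.INTER_CUBIC))
E
```

```text
time: 21.25
tool_pos: [0.604, 0.3102, 0.062]
tool_rot: [-0.027, 0.031, 0.999, 0.001]
contact_force: [-3.5, 1.0, 6.6]
gripper_width: 0.197
t 21.25 [0.604  0.3102 0.062 ] psi -0.0616 zaxis [-0.0544  0.0044 -0.9985] F [-3.451   0.9951  6.6076] w 0.197 q [ 0.3555  0.3516  1.5658  0.0241  1.2738 -1.1614]
[0.0997 0.0532 0.0033]
```

View pics/s16c.png

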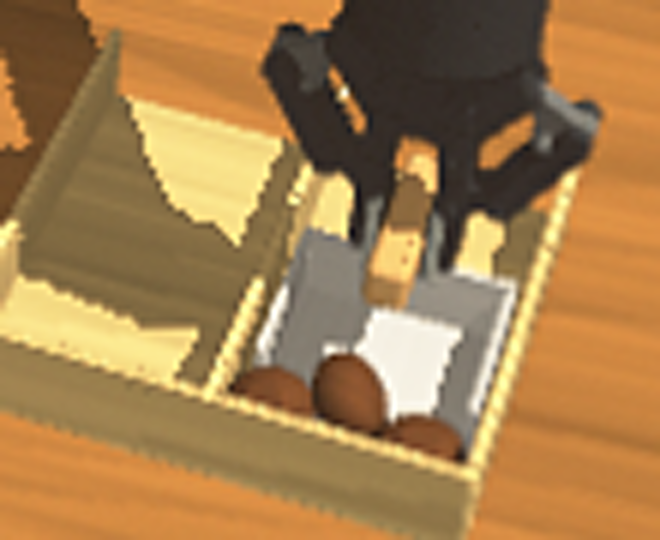

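```bash
python3 -m creep '[[0,0,0,-0.003,0,-0.0003,0],[0,0,0,-0.002,0,-0.0002,0],[0,0,0,0,0,0,0],[0,-0.5,0,0.002,0,0,0],[0,-3.3,0,0.0032,0,-0.0013,0],[0,-3.3,0,0.0032,0,-0.0013,0],[0,-3.3,0,0.0032,0,-0.0013,0],[0,-3.3,0,0.0032,0,-0.0013,0],[0,-3.3,0,0.0032,0,-0.0013,0],[0,0,0,0,0,0,0]]'
python3 - <<'E'
from h import *
st(); print(loc(tcp2lip(),TR))
a=manip.grab_frame('scene');cv2.imwrite('pics/s17c.png',cv2.resize(a[230:320,320:430],None,fx=6,fy=6,interpolation=cv2.INTER_CUBIC))
E
```

```text
time: 22.13
tool_pos: [0.5861, 0.3099, 0.0633]
tool_rot: [0.118, 0.03, 0.993, -0.005]
contact_force: [-0.6, 0.5, -2.8]
gripper_width: 0.2
t 22.13 [0.5861 0.3099 0.0633] psi -0.0597 zaxis [ 0.2347 -0.0166 -0.9719] F [-0.5918  0.525  -2.8039] w 0.200 q [ 0.4213  0.1819  1.7826 -0.135   0.9711 -1.0247]
[0.0958 0.0518 0.0278]
```

View pics/s17c.png

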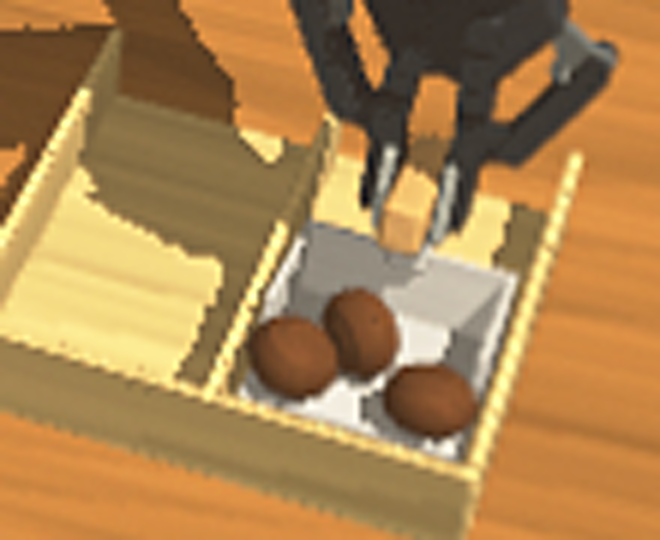

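```bash
python3 -m creep '[[0,-3.3,0,0.0032,0,-0.0013,0],[0,-3.3,0,0.0032,0,-0.0013,0],[0,-3.3,0,0.0032,0,-0.0013,0],[0,-3.3,0,0.0032,0,-0.0013,0],[0,0,0,0,0,0,0],[0,0,0,0,0,0,0],[0,0,0,0,0,0,0]]'
python3 - <<'E'
from h import *
st(); print(loc(tcp2lip(),TR))
a=manip.grab_frame('scene');cv2.imwrite('pics/s18c.png',cv2.resize(a[230:320,320:430],None,fx=6,fy=6,interpolation=cv2.INTER_CUBIC))
E
```

```text
time: 22.77
tool_pos: [0.5773, 0.3108, 0.0668]
tool_rot: [0.233, 0.03, 0.972, -0.008]
contact_force: [-0.5, 0.0, -1.7]
gripper_width: 0.199
t 22.77 [0.5773 0.3108 0.0668] psi -0.0625 zaxis [ 0.4528 -0.0289 -0.8911] F [-0.481   0.043  -1.7437] w 0.199 q [ 0.481   0.0857  1.9264 -0.352   0.7503 -0.8143]
[0.0928 0.052  0.0521]
```

View pics/s18c.png

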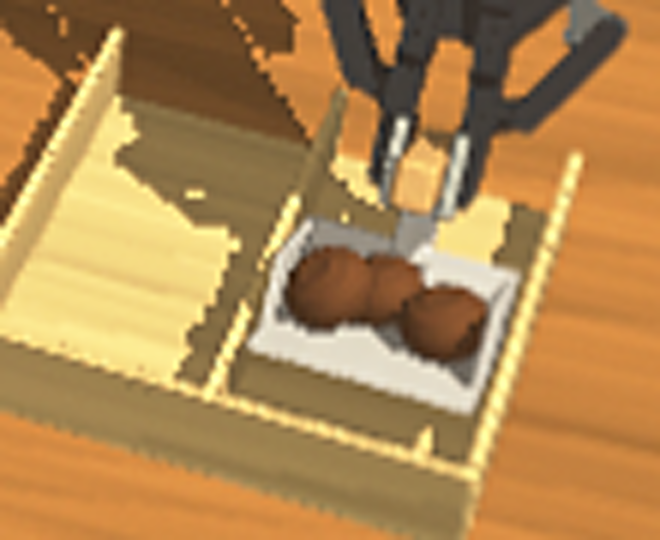

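```bash
python3 -m creep '[[0,0,0,-0.004,0,-0.009,0],[0,0,0,-0.009,0,-0.018,0],[0,0,0,-0.0134,0,-0.0268,0],[0,0,0,-0.0134,0,-0.0268,0],[0,0,0,-0.0134,0,-0.0268,0],[0,0,0,-0.0134,0,-0.0268,0],[0,0,0,-0.009,0,-0.018,0],[0,0,0,0,0,0,0]]'
python3 - <<'E'
from h import *
st(); print(loc(tcp2lip(),TR))
a=manip.grab_frame('scene')
cv2.imwrite('pics/s19c.png',a)
psi=PO[2]
B=plan(*lip2tcp(place([(-.03,.031,.19)],PO)[0],psi,np.radians(-20)),vmax=.034)
E
```

```text
time: 23.48
tool_pos: [0.578, 0.3125, 0.2459]
tool_rot: [0.239, 0.031, 0.97, -0.004]
contact_force: [0.8, 0.1, -0.5]
gripper_width: 0.201
t 23.48 [0.578  0.3125 0.2459] psi -0.0651 zaxis [ 0.4643 -0.0233 -0.8854] F [ 0.8165  0.0883 -0.4845] w 0.201 q [ 0.4832 -0.1148  1.8059 -0.2772  1.043  -0.9335]
[0.0936 0.0539 0.2324]
N 16 row [0.09 0.46 0.18] [ 0.0066 -0.0326 -0.0012] total [1.46 7.41 2.81] [ 0.1156 -0.5179 -0.0329]
```

View pics/s19c.png

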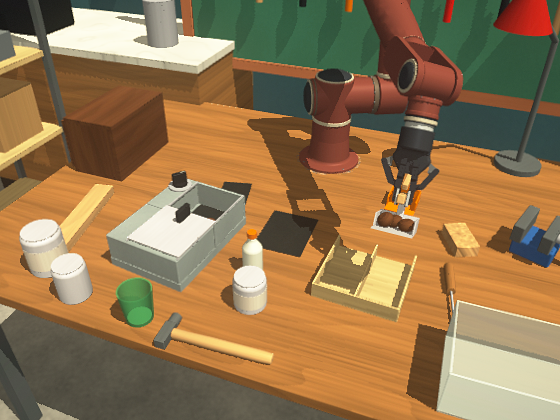

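```bash
python3 -m creep '[[0,0.15,0.05,0.002,-0.01,-0.0004,0],[0.1,0.3,0.1,0.0046,-0.0228,-0.0008,0],[0.1,0.46,0.18,0.0066,-0.0326,-0.0012,0],[0.1,0.46,0.18,0.0066,-0.0326,-0.0012,0],[0.1,0.46,0.18,0.0066,-0.0326,-0.0012,0],[0.1,0.46,0.18,0.0066,-0.0326,-0.0012,0],[0.1,0.46,0.18,0.0066,-0.0326,-0.0012,0],[0.1,0.46,0.18,0.0066,-0.0326,-0.0012,0],[0.1,0.46,0.18,0.0066,-0.0326,-0.0012,0],[0.1,0.46,0.18,0.0066,-0.0326,-0.0012,0],[0.1,0.46,0.18,0.0066,-0.0326,-0.0012,0],[0.1,0.46,0.18,0.0066,-0.0326,-0.0012,0],[0.1,0.46,0.18,0.0066,-0.0326,-0.0012,0],[0.1,0.46,0.18,0.0066,-0.0326,-0.0012,0],[0.1,0.46,0.18,0.0066,-0.0326,-0.0012,0],[0.1,0.46,0.18,0.0066,-0.0326,-0.0012,0],[0,0.3,0.1,0.0046,-0.0228,-0.0008,0],[0,0.15,0.05,0.002,-0.01,-0.0004,0],[0,0,0,0,0,0,0]]'
python3 - <<'E'
from h import *
st(); print(loc(tcp2lip(),PO))
a=manip.grab_frame('side')
cv2.imwrite('pics/s20c.png',cv2.resize(a[180:360,200:430],None,fx=3.4,fy=3.3))
psi=PO[2]
C=plan(*lip2tcp(place([(-.03,.031,.125)],PO)[0],psi,np.radians(0)),wmax=3.5)
E
```

```text
time: 25.12
tool_pos: [0.4225, -0.201, 0.2103]
tool_rot: [0.169, 0.06, 0.984, -0.012]
contact_force: [0.2, 0.2, -2.7]
gripper_width: 0.199
t 25.12 [ 0.4225 -0.201   0.2103] psi -0.1206 zaxis [ 0.3304 -0.0434 -0.9428] F [ 0.2257  0.2318 -2.7019] w 0.199 q [-0.7159 -0.5757  2.1895  0.1954  1.2471 -2.2016]
[-0.0342  0.0267  0.1837]
N 6 row [-0.03  3.25 -0.02] [-0.0019  0.0004  0.0057] total [-0.17 19.51 -0.13] [-0.0062  0.0027  0.0351]
```

View pics/s20c.png

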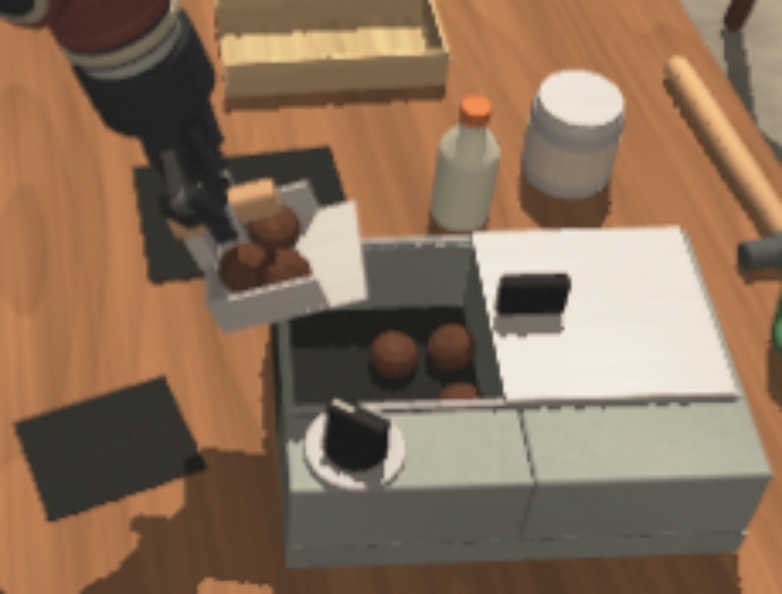

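```bash
python3 -m creep '[[0,3.2,0,-0.002,0.0005,0.0057,0],[0,3.2,0,-0.002,0.0005,0.0057,0],[0,3.2,0,-0.002,0.0005,0.0057,0],[0,3.2,0,-0.002,0.0005,0.0057,0],[0,3.2,0,-0.002,0.0005,0.0057,0],[0,3.2,0,-0.002,0.0003,0.0057,0],[0,5.8,0,-0.006,0,-0.0039,0],[0,5.8,0,-0.006,0,-0.0039,0],[0,5.8,0,-0.006,0,-0.0039,0],[0,5.8,0,-0.006,0,-0.0039,0],[0,5.8,0,-0.006,0,-0.0039,0],[0,5.8,0,-0.006,0,-0.0039,0],[0,0,0,0,0,0,0],[0,0,0,0,0,0,0]]'
python3 - <<'E'
from h import *
st(); print(loc(tcp2lip(),PO))
a=manip.grab_frame('side')
cv2.imwrite('pics/s21c.png',cv2.resize(a[180:360,200:430],None,fx=3.4,fy=3.3))
E
```

```text
time: 26.33
tool_pos: [0.4837, -0.2021, 0.1933]
tool_rot: [-0.296, 0.055, 0.954, 0.015]
contact_force: [0.2, -0.5, -2.3]
gripper_width: 0.197
t 26.33 [ 0.4837 -0.2021  0.1933] psi -0.1170 zaxis [-0.5619  0.062  -0.8249] F [ 0.2149 -0.4759 -2.2762] w 0.197 q [-0.4397  0.2362  1.5586 -0.1959  1.9159 -1.9072]
[-0.0313  0.033   0.1057]
```

View pics/s21c.png

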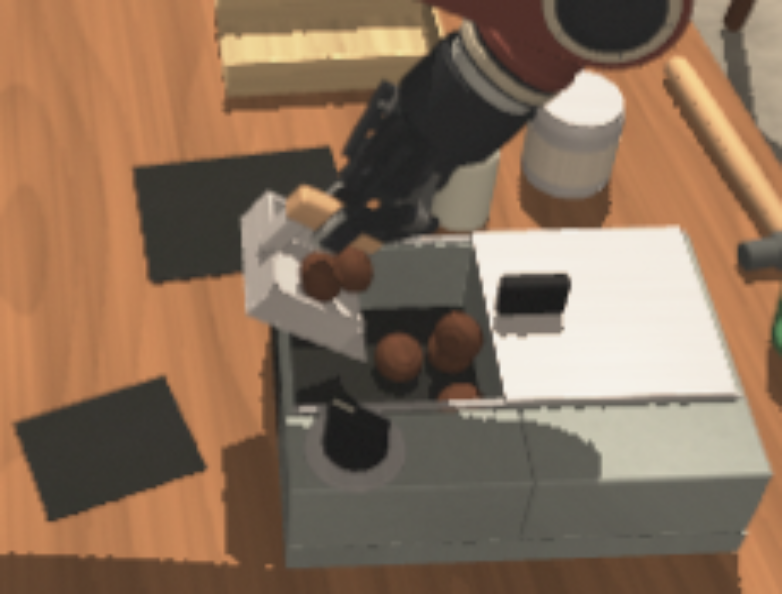

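```bash
python3 -m creep '[[0,5,0,-0.0055,0,-0.0057,0],[0,5,0,-0.0055,0,-0.0057,0],[0,5,0,-0.0055,0,-0.0057,0],[0,0,0,0,0,0,0],[0,0,0,0,0,0,0],[0,0,0,0,0,0,0]]'
python3 - <<'E'
from h import *
st(); print(loc(tcp2lip(),PO))
a=manip.grab_frame('side')
cv2.imwrite('pics/s22c.png',cv2.resize(a[180:360,200:430],None,fx=3.4,fy=3.3))
E
```

```text
time: 26.88
tool_pos: [0.506, -0.2063, 0.2002]
tool_rot: [-0.415, 0.055, 0.908, 0.022]
contact_force: [0.4, 0.2, -2.4]
gripper_width: 0.199
t 26.88 [ 0.506  -0.2063  0.2002] psi -0.1242 zaxis [-0.7508  0.0848 -0.6551] F [ 0.3668  0.1685 -2.4422] w 0.199 q [-0.4098  0.4358  1.3809 -0.2663  2.1427 -1.9078]
[-0.0317  0.0311  0.1077]
```

View pics/s22c.png

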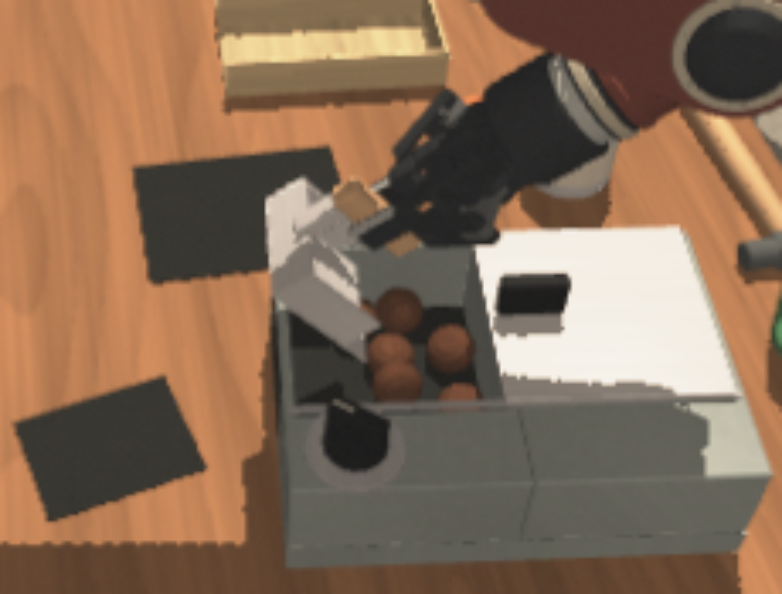

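```bash
python3 - <<'E'
from h import *
MT=np.array([.4647,.0025,.007])
B=plan(*lip2tcp(place([(-.06,.031,.19)],PO)[0],PO[2],0))
C=plan(*lip2tcp(place([(.05,0,.12)],MT)[0],MT[2],0),B)
D=plan(*lip2tcp(place([(.05,0,.005)],MT)[0],MT[2],0),C);print(D[:3,3])
E
```

```text
N 8 row [-0.04 -6.13 -0.02] [ 0.0135 -0.0001  0.0007] total [ -0.32 -49.04  -0.17] [ 0.0958 -0.0008  0.0433]
N 6 row [ 0.    0.   -1.19] [-0.0026  0.0333  0.0117] total [ 0.    0.   -7.13] [-0.0051  0.2001  0.07  ]
N 4 row [ 0.  0. -0.] [0.     0.     0.0288] total [ 0.  0. -0.] [0.    0.    0.115]
[0.4397 0.0023 0.0597]
```

```bash
python3 -m creep '[[0,-6.1,0,0.0135,0,0,0],[0,-6.1,0,0.0135,0,0,0],[0,-6.1,0,0.0135,0,0.0008,0],[0,-6.1,0,0.0135,0,0.0008,0],[0,-6.1,0,0.0135,0,0.0008,0],[0,-6.1,0,0.0135,0,0.0008,0],[0,-6.1,0,0.0135,0,0.0008,0],[0,-6.1,0,0.0135,0,0.0008,0],[0,0,-1.2,-0.0026,0.0333,0.0117,0],[0,0,-1.2,-0.0026,0.0333,0.0117,0],[0,0,-1.2,-0.0026,0.0333,0.0117,0],[0,0,-1.2,-0.0026,0.0333,0.0117,0],[0,0,-1.2,-0.0026,0.0333,0.0117,0],[0,0,-1.15,-0.0026,0.0333,0.0117,0],[0,0,0,0,0,0,0],[0,0,0,0,0,0,0]]'
python3 - <<'E'
from h import *
MT=np.array([.4647,.0025,.007])
st(); print(loc(tcp2lip(),MT))
a=manip.grab_frame('wrist');cv2.imwrite('pics/w23.png',a);print(manip.get_calibration('wrist'))
b=manip.grab_frame('side');cv2.imwrite('pics/s23.png',cv2.resize(b[130:360,200:430],None,fx=2.6,fy=2.6))
D=plan(*lip2tcp(place([(.05,0,.02)],MT)[0],MT[2],0))
E
```

```text
time: 28.27
tool_pos: [0.4393, 0.004, 0.1724]
tool_rot: [-0.004, -0.005, 1.0, -0.002]
contact_force: [-0.7, -0.9, -2.2]
gripper_width: 0.2
t 28.27 [0.4393 0.004  0.1724] psi 0.0102 zaxis [-0.0084 -0.0046 -1.    ] F [-0.7467 -0.9124 -2.21  ] w 0.200 q [-0.1568 -0.3696  2.0869 -0.0059  1.4318 -1.737 ]
[0.0491 0.0017 0.1171]
{'fx': 291.46260746237897, 'fy': 291.46260746237897, 'cx': 281.2323320795691, 'cy': 208.5391016668171, 'dist': array([0.02, 0.  , 0.  , 0.  , 0.  ]), 'xyz': array([0.366 , 0.0029, 0.3157]), 'attitude': array([0.1034, 0.6969, 0.7026, 0.1004])}
N 3 row [-0.1  -0.12 -0.  ] [0.0001 0.0002 0.0329] total [-0.29 -0.37 -0.01] [0.0001 0.0006 0.0988]
```

View pics/w23.png

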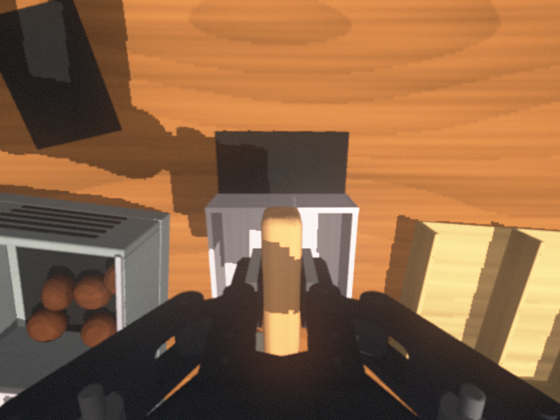

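View pics/s23.png

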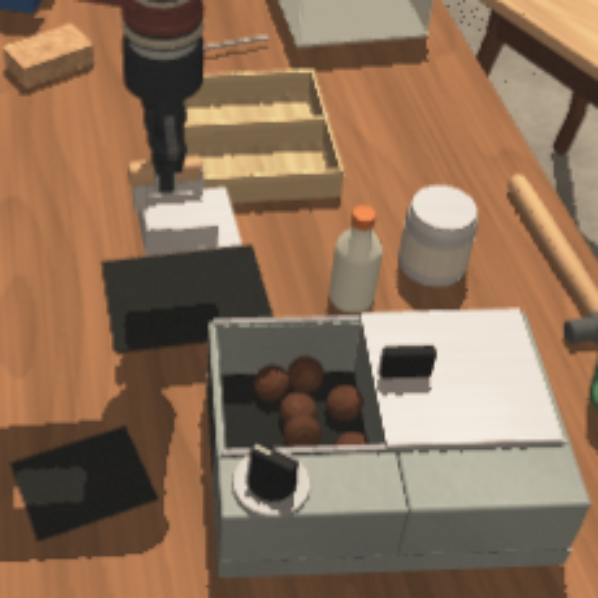

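```bash
python3 -m creep '[[-0.1,-0.15,0,0,0.0002,0.033,0],[-0.1,-0.1,0,0,0.0002,0.033,0],[0,-0.1,0,0,0.0002,0.02,0],[0,0,0,0,0,0.01,0],[0,0,0,0,0,0,0],[0,0,0,0,0,0,0]]'
python3 - <<'E'
from h import *
MT=np.array([.4647,.0025,.007])
st(); print(loc(tcp2lip(),MT))
w=dict(manip.get_calibration('wrist'));w['xyz']=np.array([0.366 , 0.0029, 0.3157]);w['attitude']=np.array([0.1034, 0.6969, 0.7026, 0.1004])
for uv in [(216,132),(348,132)]: print(loc(onz(*uv,w,.003),MT))
E
```

```text
time: 28.87
tool_pos: [0.4406, 0.0021, 0.0773]
tool_rot: [-0.001, -0.003, 1.0, -0.0]
contact_force: [-0.8, 0.4, -1.6]
gripper_width: 0.199
t 28.87 [0.4406 0.0021 0.0773] psi 0.0055 zaxis [-0.0016 -0.001  -1.    ] F [-0.7651  0.4149 -1.6287] w 0.199 q [-0.1636 -0.2568  2.1676 -0.0013  1.2323 -1.7395]
[ 0.0508 -0.0004  0.0225]
[-0.0883 -0.0682  0.003 ]
[-0.0884  0.0685  0.003 ]
```

```bash
python3 -m creep '[[0,0,0,0.0005,0,0.008,0],[0,0,0,0,0,0.006,0],[0,0,0,0,0,0.003,0],[0,0,0,0,0,0.0015,0],[0,0,0,0,0,0,0],[0,0,0,0,0,0,0]]'
```

```text
time: 29.37
tool_pos: [0.4397, 0.003, 0.058]
tool_rot: [-0.001, -0.004, 1.0, -0.0]
contact_force: [0.6, 0.9, -1.9]
gripper_width: 0.198
```

```bash
python3 -m creep '[[0,0,0,0,0,0.001,0],[0,0,0,0,0,0.0005,0],[0,0,0,0,0,0,0]]'
```

```text
time: 29.62
tool_pos: [0.4398, 0.003, 0.0576]
tool_rot: [-0.001, -0.004, 1.0, -0.0]
contact_force: [-4.9, 1.0, 6.3]
gripper_width: 0.199
```

Contact with the mat; release and back up, then look.

```bash
python3 -m creep '[[0,0,0,0,0,-0.0005,0.3],[0,0,0,0,0,0,0.4],[0,0,0,0,0,0,0.6],[0,0,0,0,0,0,1],[0,0,0,0,0,0,1],[0,0,0,0,0,0,1],[0,0,0,0,0,0,1],[0,0,0,0,0,-0.015,1],[0,0,0,0,0,-0.035,1],[0,0,0,0,0,-0.035,1],[0,0,0,0,0,-0.035,1],[0,0,0,0,0,-0.03,1],[0,0,0,0,0,0,1],[0,0,0,0,0,0,1]]'
python3 - <<'E'
from h import *
st()
a=manip.grab_frame('wrist');cv2.imwrite('pics/w24.png',a);k=manip.get_calibration('wrist');print(k['xyz'],k['attitude'])
cv2.imwrite('pics/w24c.png',cv2.resize(a[115:280,190:370],None,fx=3.6,fy=3.6,interpolation=cv2.INTER_CUBIC))
E
```

```text
time: 30.78
tool_pos: [0.4412, 0.0029, 0.2093]
tool_rot: [0.001, -0.004, 1.0, -0.001]
contact_force: [-0.6, 0.1, -0.9]
gripper_width: 1.003
t 30.78 [0.4412 0.0029 0.2093] psi 0.0071 zaxis [ 0.0022 -0.0014 -1.    ] F [-0.572   0.1308 -0.9362] w 1.003 q [-0.1618 -0.4013  2.048  -0.0011  1.4924 -1.7396]
[0.3653 0.0025 0.3492] [0.1038 0.6972 0.7017 0.1037]
```

View pics/w24c.png

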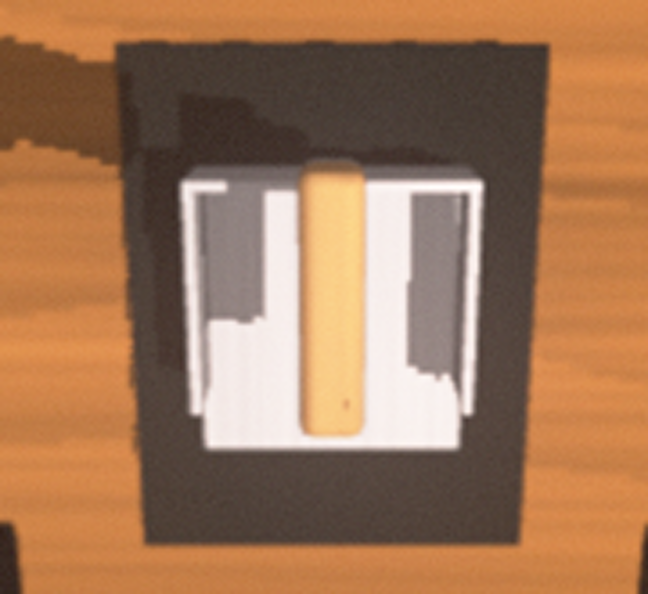

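```bash
python3 - <<'E'
from h import *
w=manip.get_calibration('wrist')
b=lambda U,V:uncrop(U,V,3.6,190,115)
s=[(w,(.05,-.045,.004),b(205,449)),(w,(.05,.045,.004),b(460,449)),(w,(-.05,-.045,.037),b(180,181)),(w,(-.05,.045,.037),b(485,181)),(w,(.012,-.009,.086),b(300,435)),(w,(.012,.009,.086),b(364,435)),(w,(-.062,-.009,.086),b(301,167)),(w,(-.062,.009,.086),b(365,167))]
print('scoop w',*fit(s,[.46,0,.0]))
m=[(w,(-.09,-.07,.003),b(117,44)),(w,(-.09,.07,.003),b(549,44)),(w,(.09,-.07,.003),b(146,544)),(w,(.09,.07,.003),b(520,544))]
print('mat',*fit(m,[.46,0,0]))
p=PO
# handle when open
g=place([(.09,.0305,.118)],p)[0]; print(g)
A=plan(g+[0,0,.1],Rt(p[2]))
E
```

```text
scoop w [0.4614 0.0036 0.0064] [[ 0.1079  0.1465]
 [-0.3144  0.1633]
 [ 0.2835  0.1449]
 [-0.3292  0.1403]
 [-0.23    0.8812]
 [ 0.5182  0.8855]
 [-1.2236 -1.2721]
 [ 1.0521 -1.2737]]
mat [0.4621 0.0038 0.0067] [[-1.3372 -0.6961]
 [ 1.4013 -0.7639]
 [-1.0847  2.0382]
 [ 1.0294  2.045 ]]
[ 0.6346 -0.2227  0.118 ]
N 8 row [-0.01 -0.01  0.89] [-0.0256 -0.0271 -0.0014] total [-0.05 -0.11  7.13] [-0.1929 -0.2271 -0.0112]
```

```bash
python3 -m creep '[[0,0,0.45,-0.0128,-0.0135,-0.001,1],[0,0,0.9,-0.0256,-0.0271,-0.0014,1],[0,0,0.9,-0.0256,-0.0271,-0.0014,1],[0,0,0.9,-0.0256,-0.0271,-0.0014,1],[0,0,0.9,-0.0256,-0.0271,-0.0014,1],[0,0,0.9,-0.0256,-0.0271,-0.0014,1],[0,0,0.9,-0.0256,-0.0271,-0.0014,1],[0,0,0.9,-0.0256,-0.0271,-0.0014,1],[0,0,0.4,-0.0128,-0.0135,0,1],[0,0,0,0,0,0,1],[0,0,0,0,0,0,1]]'
python3 - <<'E'
from h import *
st()
g=place([(.087,.0295,.118)],PO)[0]; print(g)
A=plan(g,Rt(PO[2]))
cv2.imwrite('pics/w25.png',manip.grab_frame('wrist'))
w=manip.get_calibration('wrist');print(proj([place([(.0845-.025,.03,.144)],PO)[0],place([(.0845+.025,.03,.144)],PO)[0]],w))
E
```

```text
time: 31.75
tool_pos: [0.6329, -0.2233, 0.2138]
tool_rot: [-0.004, 0.059, 0.998, 0.001]
contact_force: [-0.1, -0.1, -0.5]
gripper_width: 0.998
t 31.75 [ 0.6329 -0.2233  0.2138] psi -0.1188 zaxis [-0.0076  0.0019 -1.    ] F [-0.0512 -0.0659 -0.4558] w 0.998 q [-0.4493  0.1749  1.5102 -0.0016  1.4642 -1.9011]
[ 0.6315 -0.2233  0.118 ]
N 3 row [ 0.02 -0.15 -0.03] [ 0.0003 -0.0001  0.0319] total [ 0.06 -0.44 -0.08] [ 0.0007 -0.0003  0.0958]
[[280.9783 185.3136]
 [281.0822 247.1612]]
```

View pics/w25.png

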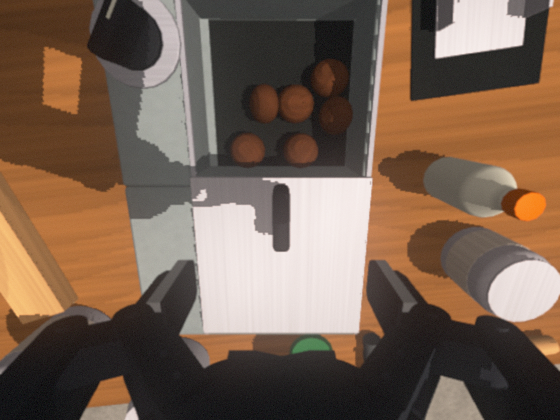

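```bash
python3 -m creep '[[0,-0.2,0,0.0002,0,0.03,1],[0,-0.2,0,0.0002,0,0.03,1],[0,0,0,0,0,0.022,1],[0,0,0,0,0,0.01,1],[0,0,0,0,0,0.003,1],[0,0,0,0,0,0,0],[0,0,0,0,0,0,0],[0,0,0,0,0,0,0],[0,0,0,0,0,0,0],[0,0,0,0,0,0,0],[0,0,0,0,0,0,0],[0,0,0,0,0,0,0]]'
```

```text
time: 32.8
tool_pos: [0.634, -0.2237, 0.1235]
tool_rot: [0.003, 0.059, 0.998, -0.001]
contact_force: [-0.8, -0.3, 3.5]
gripper_width: 0.145
```

```bash
python3 -m creep '[[0,0,0,0.006,0,0,0],[0,0,0,0.012,0,0,0],[0,0,0,0.014,0,0,0],[0,0,0,0.014,0,0,0],[0,0,0,0.014,0,0,0],[0,0,0,0.014,0,0,0],[0,0,0,0.014,0,0,0],[0,0,0,0.014,0,0,0],[0,0,0,0.014,0,0,0],[0,0,0,0.014,0,0,0],[0,0,0,0.01,0,0,0],[0,0,0,0.005,0,0,0],[0,0,0,0.003,0,0,0],[0,0,0,0,0,0,0]]'
```

```text
time: 33.97
tool_pos: [0.4869, -0.2061, 0.1234]
tool_rot: [0.003, 0.059, 0.998, -0.001]
contact_force: [0.3, 0.5, 7.4]
gripper_width: 0.15
```

```bash
python3 -m creep '[[0,0,0,0.002,0,0,0],[0,0,0,0.002,0,0,0],[0,0,0,0.002,0,0,0],[0,0,0,0,0,0,0]]'
```

```text
time: 34.3
tool_pos: [0.485, -0.2059, 0.1234]
tool_rot: [0.009, 0.059, 0.998, -0.002]
contact_force: [18.9, -3.5, -4.6]
gripper_width: 0.152
```

```bash
python3 -m creep '[[0,0,0,0.001,0,0,0],[0,0,0,-0.004,0,0,0],[0,0,0,0,0,0,0],[0,0,0,0,0,0,1],[0,0,0,0,0,0,1],[0,0,0,0,0,0,1],[0,0,0,0,0,0,1],[0,0,0,0,0,0,1],[0,0,0,0,0,-0.02,1],[0,0,0,0,0,-0.03,1],[0,0,0,0,0,-0.04,1],[0,0,0,0,0,-0.02,1],[0,0,0,0,0,0,1],[0,0,0,0,0,0,1]]'
python3 - <<'E'
from h import *
st()
a=manip.grab_frame('wrist');cv2.imwrite('pics/w26.png',a)
b=manip.grab_frame('side');cv2.imwrite('pics/s26.png',cv2.resize(b[215:355,230:430],None,fx=4,fy=4,interpolation=cv2.INTER_CUBIC))
E
```

```text
time: 35.47
tool_pos: [0.4837, -0.2057, 0.2332]
tool_rot: [0.003, 0.059, 0.998, -0.001]
contact_force: [-0.5, 0.7, -0.7]
gripper_width: 1.002
t 35.47 [ 0.4837 -0.2057  0.2332] psi -0.1177 zaxis [ 0.0067 -0.0031 -1.    ] F [-0.5231  0.746  -0.6819] w 1.002 q [-0.5441 -0.1938  1.844   0.0008  1.484  -1.9972]
```

View pics/w26.png

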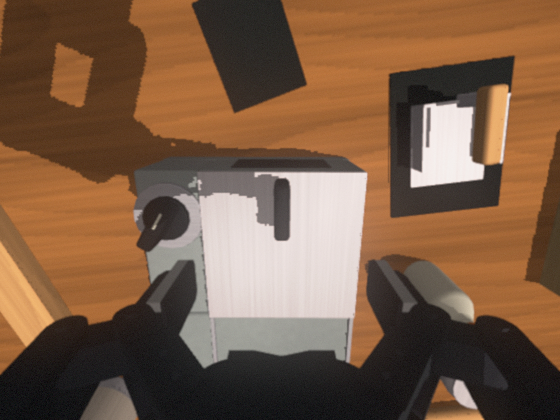

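View pics/s26.png

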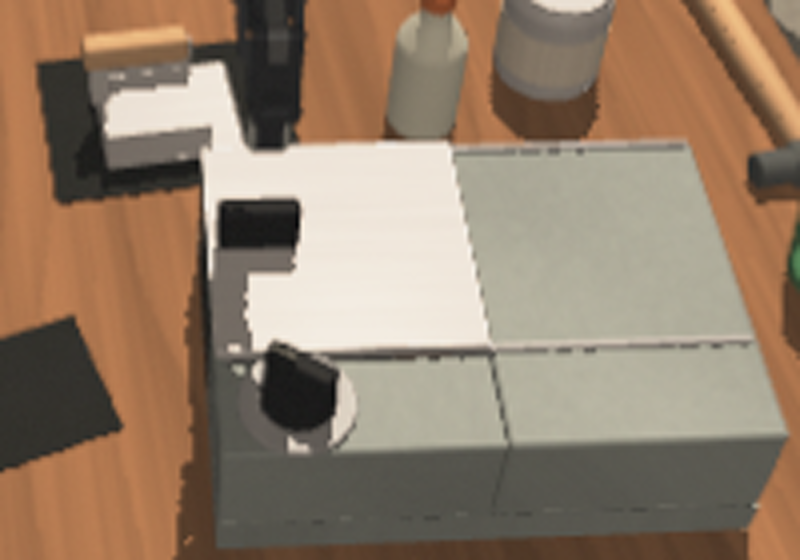

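```bash
python3 - <<'E'
from h import *
a=cv2.imread('pics/w26.png')
cv2.imwrite('pics/w26c.png',cv2.resize(a[170:270,120:220],None,fx=6,fy=6,interpolation=cv2.INTER_CUBIC))
w=manip.get_calibration('wrist')
for uv,z in [((201,171),.108),((366,171),.108),((215,318),.108),((356,318),.108)]: print(loc(onz(*uv,w,z),PO))
E
```

```text
[-0.0932 -0.0429  0.108 ]
[-0.093   0.1071  0.108 ]
[ 0.0645 -0.0407  0.108 ]
[0.0646 0.1095 0.108 ]
```

View pics/w26c.png

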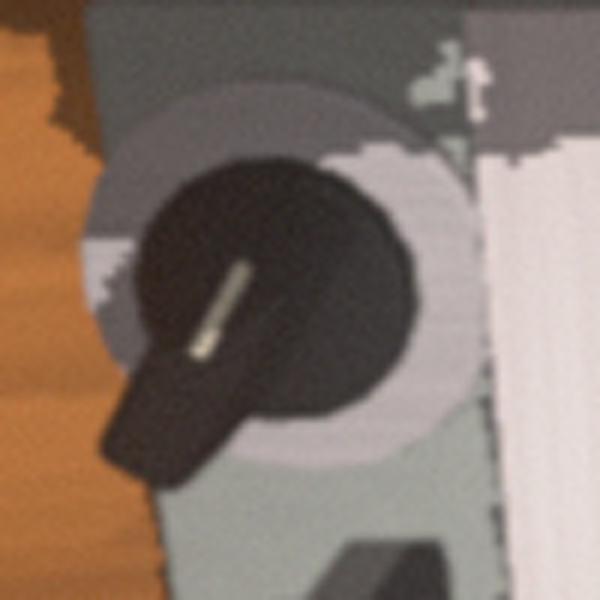

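```bash
python3 - <<'E'
from h import *
w=manip.get_calibration('wrist')
b=lambda U,V:uncrop(U,V,6,120,170)
q=lambda U,V,z:onz(*b(U,V),w,z)
print('disc',q(277,288,.114),loc(q(277,288,.114),PO))
print('ring',q(285,275,.1),loc(q(285,275,.1),PO))
l0=q(245,265,.144);l1=q(203,350,.144);e0=q(104,450,.144);e1=q(172,489,.144)
print(l0,l1,loc(l0,PO),loc(l1,PO),'ang',np.arctan2(*(l1-l0)[1::-1]))
print('end',(e0+e1)/2,loc((e0+e1)/2,PO),np.arctan2(*(e1-e0)[1::-1])-np.pi/2, np.linalg.norm(e1-e0))
E
```

```text
disc [ 0.4823 -0.3135  0.114 ] [-0.0506 -0.0775  0.114 ]
ring [ 0.4843 -0.318   0.1   ] [-0.0481 -0.0818  0.1   ]
[ 0.4698 -0.3033  0.144 ] [ 0.4812 -0.312   0.144 ] [-0.0642 -0.0689  0.144 ] [-0.0518 -0.0762  0.144 ] ang -0.649681011181974
end [ 0.4978 -0.3255  0.144 ] [-0.0338 -0.0876  0.144 ] -0.725053081158966 0.010595867062920514
```

```bash
python3 - <<'E'
from h import *
plan([.482,-.313,.22],Rt(-.67),wmax=5)
E
```

```text
N 7 row [0.01 0.01 4.52] [-0.0054 -0.0147  0.0014] total [ 0.04  0.09 31.64] [-0.0124 -0.1075  0.0098]
```

```bash
python3 -m creep '[[0,0,4.52,-0.0054,-0.0147,0.0014,1],[0,0,4.52,-0.0054,-0.0147,0.0014,1],[0,0,4.52,-0.0054,-0.0147,0.0014,1],[0,0,4.52,-0.0054,-0.0147,0.0014,1],[0,0,4.52,-0.0054,-0.0147,0.0014,1],[0,0,4.52,-0.0054,-0.0147,0.0014,1],[0,0,4.52,-0.0054,-0.0147,0.0014,1],[0,0,0,0,0,0,1],[0,0,0,0,0,0,1]]'
python3 - <<'E'
from h import *
st()
a=manip.grab_frame('wrist');cv2.imwrite('pics/w27.png',a)
E
```

```text
time: 36.32
tool_pos: [0.4819, -0.3131, 0.2193]
tool_rot: [0.0, 0.329, 0.944, 0.001]
contact_force: [-0.2, 0.5, 0.3]
gripper_width: 0.998
t 36.32 [ 0.4819 -0.3131  0.2193] psi -0.6698 zaxis [ 0.0009  0.0017 -1.    ] F [-0.1757  0.5283  0.3276] w 0.998 q [-0.7066 -0.0587  1.7441  0.0019  1.4566 -1.6079]
```

View pics/w27.png

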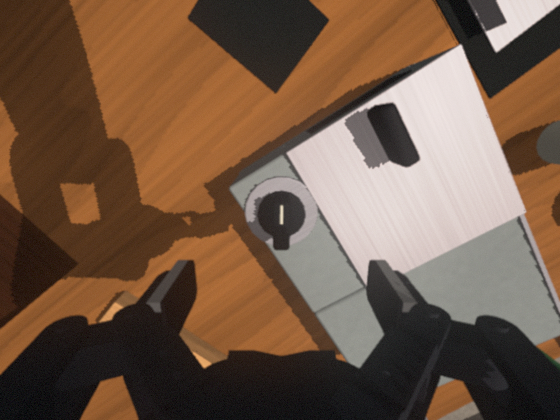

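```bash
python3 - <<'E'
from h import *
w=manip.get_calibration('wrist')
u=np.array([np.cos(-.67),np.sin(-.67),0]);c=np.array([.482,-.313,.144])
print(proj([c-.021*u,c,c+.021*u,[.482,-.313,.114],[.482,-.313,.114]+.022*u,[.482,-.313,.114]-.022*u],w))
a=cv2.imread('pics/w27.png');cv2.imwrite('pics/w27c.png',cv2.resize(a[165:265,235:335],None,fx=6,fy=6,interpolation=cv2.INTER_CUBIC))
E
```

```text
[[281.3254 192.5555]
 [281.3196 218.3971]
 [281.3141 242.9017]
 [281.2816 207.4107]
 [281.2774 230.5401]
 [281.2861 183.099 ]]
```

View pics/w27c.png

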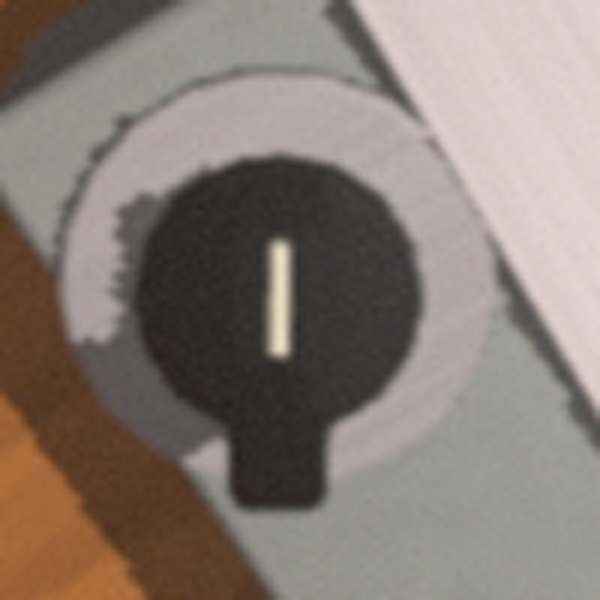

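```bash
python3 - <<'E'
from h import *
w=manip.get_calibration('wrist')
for uv,z in [((461,45),.108),((525,215),.108),((230,187),.1),((287,154),.108),((365,289),.108)]: print(uv,loc(onz(*uv,w,z),PO))
d=onz(280/6+235,294/6+165,w,.114);e=onz(278/6+235,508/6+165,w,.144)
print(d,loc(d,PO),e,e-.021*np.array([np.cos(-.67),np.sin(-.67),0]),loc(e-.021*np.array([np.cos(-.67),np.sin(-.67),0]),PO))
E
```

```text
(461, 45) [-0.0879  0.108   0.108 ]
(525, 215) [0.0726 0.106  0.108 ]
(230, 187) [-0.0887 -0.1091  0.1   ]
(287, 154) [-0.0877 -0.0486  0.108 ]
(365, 289) [ 0.0662 -0.0517  0.108 ]
[ 0.487  -0.3166  0.114 ] [-0.0455 -0.08    0.114 ] [ 0.5032 -0.3297  0.144 ] [ 0.4867 -0.3167  0.144 ] [-0.0458 -0.0802  0.144 ]
```

```bash
python3 - <<'E'
from h import *
c=place([(-.047,-.08,.119)],PO)[0];print(c)
plan(c,Rt(-.67))
E
```

```text
[ 0.4856 -0.3163  0.119 ]
N 3 row [0.04 0.01 0.02] [-0.0016 -0.0003  0.0336] total [0.11 0.03 0.06] [-0.0048 -0.0009  0.1009]
```

```bash
python3 -m creep '[[0,0,0,-0.0016,-0.0003,0.033,0.6],[0,0,0,-0.0016,-0.0003,0.033,0.6],[0,0,0,-0.0016,-0.0003,0.022,0.6],[0,0,0,0,0,0.01,0.6],[0,0,0,0,0,0.003,0.6],[0,0,0,0,0,0,0],[0,0,0,0,0,0,0],[0,0,0,0,0,0,0],[0,0,0,0,0,0,0],[0,0,0,0,0,0,0],[0,0,0,0,0,0,0]]'
python3 - <<'E'
from h import *
st(); print(manip.state()['ft_torque'])
E
```

```text
time: 37.28
tool_pos: [0.4878, -0.318, 0.1234]
tool_rot: [0.004, 0.329, 0.944, -0.0]
contact_force: [0.4, 2.8, 6.4]
gripper_width: 0.15
t 37.28 [ 0.4878 -0.318   0.1234] psi -0.6697 zaxis [ 0.0072 -0.0033 -1.    ] F [0.4339 2.7564 6.4348] w 0.150 q [-0.7066  0.0373  1.8147  0.0023  1.282  -1.6083]
[ 0.3469 -0.0413  0.0715]
```

```bash
python3 -m creep '[[0,0,3,0,0,0,0],[0,0,5,0,-0.0001,0,0],[0,0,5,0,-0.0001,0,0],[0,0,5,0,-0.0001,0,0],[0,0,5,0,-0.0001,0,0],[0,0,5,0,-0.0001,0,0],[0,0,2,0,0,0,0],[0,0,0,0,0,0,0]]'
python3 - <<'E'
from h import *
st(); print(manip.state()['ft_torque'])
E
```

```text
time: 37.95
tool_pos: [0.4878, -0.318, 0.1234]
tool_rot: [0.004, 0.562, 0.827, 0.001]
contact_force: [1.3, 2.9, 6.5]
gripper_width: 0.144
t 37.95 [ 0.4878 -0.318   0.1234] psi -1.1947 zaxis [ 0.0081 -0.0027 -1.    ] F [1.3144 2.8654 6.5084] w 0.144 q [-0.7071  0.0371  1.8149  0.0033  1.2816 -1.0841]
[ 0.4158 -0.1183 -0.0871]
```

```bash
python3 -m creep '[[0,0,3,0,0,0,0],[0,0,5,0,-0.0001,0,0],[0,0,5,0,-0.0001,0,0],[0,0,5,0,-0.0001,0,0],[0,0,5,0,-0.0001,0,0],[0,0,5,0,-0.0001,0,0],[0,0,5,0,-0.0001,0,0],[0,0,5,0,-0.0001,0,0],[0,0,5,0,-0.0001,0,0],[0,0,5,0,-0.0001,0,0],[0,0,5,0,-0.0001,0,0],[0,0,5,0,-0.0001,0,0],[0,0,0,0,0,0,0]]'
python3 - <<'E'
from h import *
st(); print(manip.state()['ft_torque'])
E
```

```text
time: 39.03
tool_pos: [0.4873, -0.3188, 0.1236]
tool_rot: [0.005, 0.892, 0.452, 0.003]
contact_force: [5.1, -0.5, 5.4]
gripper_width: 0.147
t 39.03 [ 0.4873 -0.3188  0.1236] psi -2.2046 zaxis [ 0.0095 -0.0058 -0.9999] F [ 5.0733 -0.5445  5.3836] w 0.147 q [-0.708   0.0353  1.8166  0.0018  1.2788 -0.0747]
[-0.1961 -0.6352  0.7654]
```

```bash
python3 -m creep '[[0,0,3,0,0,0,0],[0,0,0,0,0,0,0]]'
python3 - <<'E'
from h import *
st(); print(manip.state()['ft_torque'])
b=manip.grab_frame('side');cv2.imwrite('pics/s28.png',cv2.resize(b[215:355,230:430],None,fx=4,fy=4,interpolation=cv2.INTER_CUBIC))
b=manip.grab_frame('scene');cv2.imwrite('pics/c28.png',cv2.resize(b[150:250,120:270],None,fx=5,fy=5,interpolation=cv2.INTER_CUBIC))
E
```

```text
time: 39.2
tool_pos: [0.4873, -0.3189, 0.1236]
tool_rot: [0.005, 0.903, 0.43, 0.003]
contact_force: [4.7, 0.4, 5.7]
gripper_width: 0.151
t 39.20 [ 0.4873 -0.3189  0.1236] psi -2.2529 zaxis [ 0.0093 -0.0059 -0.9999] F [4.7182 0.3578 5.7016] w 0.151 q [-0.708   0.0352  1.8165  0.0016  1.279  -0.0263]
[-0.1135 -0.682   1.7799]
```

View pics/s28.png

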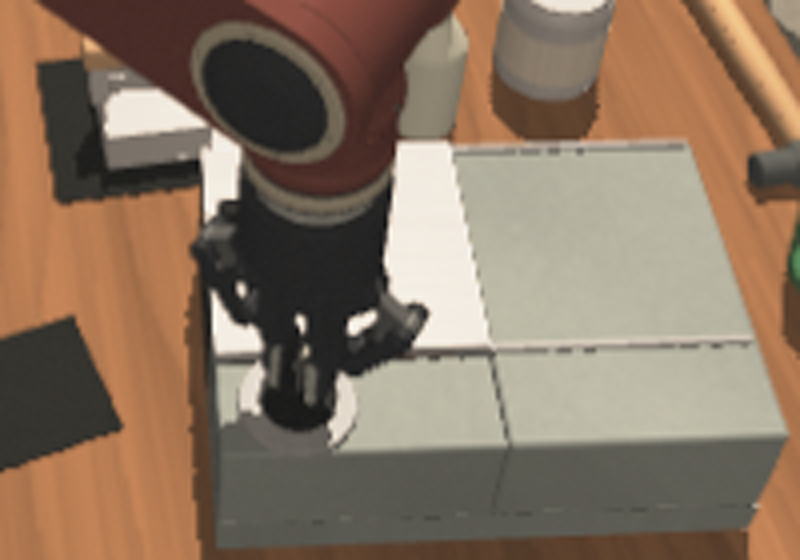

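View pics/c28.png

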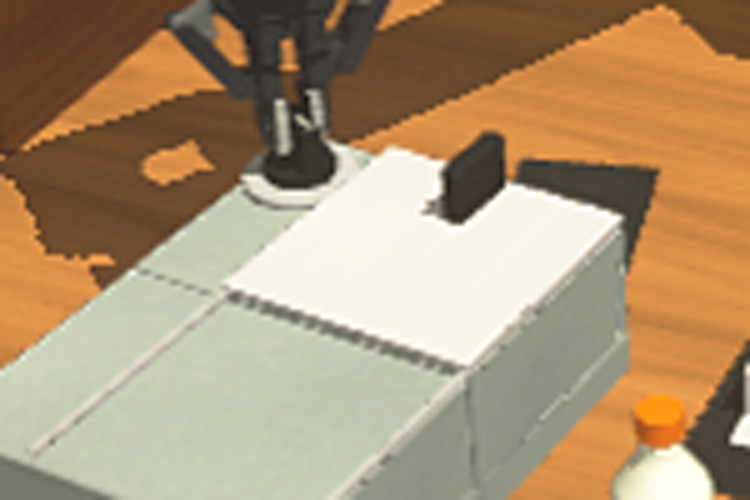

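```bash
python3 -m creep '[[0,0,-2,0,0,0,0],[0,0,0,0,0,0,0],[0,0,0,0,0,0,0.4],[0,0,0,0,0,0,0.6],[0,0,0,0,0,0,0.6],[0,0,0,0,0,0,0.6],[0,0,0,0,0,0,0.6],[0,0,0,0,0,-0.02,0.6],[0,0,0,0,0,-0.035,0.6],[0,0,0,0,0,-0.035,0.8],[0,0,0,0,0,0,1],[0,0,0,0,0,0,1]]'
python3 - <<'E'
from h import *
st()
a=manip.grab_frame('wrist');cv2.imwrite('pics/w29.png',a)
E
```

```text
time: 40.3
tool_pos: [0.4859, -0.3186, 0.2143]
tool_rot: [0.004, 0.896, 0.443, 0.003]
contact_force: [0.2, 0.7, 0.3]
gripper_width: 0.984
t 40.30 [ 0.4859 -0.3186  0.2143] psi -2.2233 zaxis [ 0.0084 -0.0053 -1.    ] F [0.2361 0.652  0.3158] w 0.984 q [-0.7091 -0.0469  1.7413  0.0015  1.4373 -0.0568]
```

View pics/w29.png

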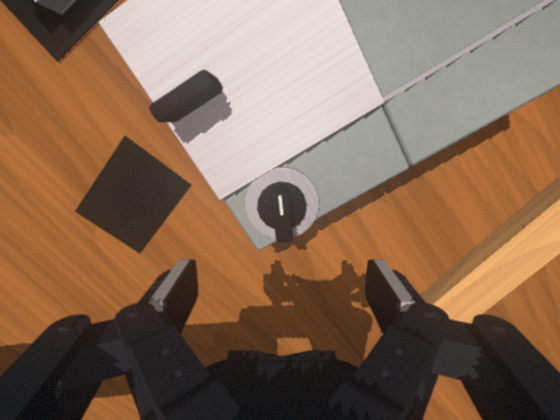

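```bash
python3 - <<'E'
from h import *
a=cv2.imread('pics/w29.png');cv2.imwrite('pics/w29c.png',cv2.resize(a[155:255,235:335],None,fx=6,fy=6,interpolation=cv2.INTER_CUBIC))
E
```

```text
(no output)
```

View pics/w29c.png

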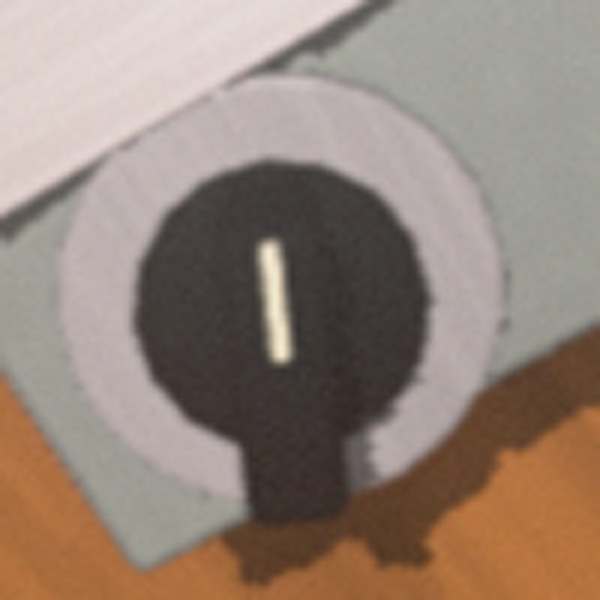

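```bash
python3 - <<'E'
from h import *
w=manip.get_calibration('wrist')
b=lambda U,V:onz(*uncrop(U,V,6,235,155),w,.144)
d=b(281,357)-b(270,245); print('line',np.arctan2(d[1],d[0])-PO[2])
for A,B in [((245,445),(260,515)),((345,430),(349,515))]:
    d=b(*B)-b(*A);print(np.arctan2(d[1],d[0])-PO[2])
st(); s=[]
plan([.42,-.25,.33],Rt(-2.2))
E
```

```text
line -2.0135885161786176
-1.9145613460761668
-2.051931495774658
t 40.35 [ 0.4849 -0.3177  0.2117] psi -2.2234 zaxis [ 0.0052 -0.0025 -1.    ] F [ 0.1802  0.8823 -1.0824] w 0.997 q [-0.7091 -0.0454  1.7442  0.0015  1.4373 -0.0568]
N 4 row [ 0.08 -0.02 -0.33] [ 0.0038 -0.023  -0.0296] total [ 0.32 -0.06 -1.34] [ 0.0145 -0.092  -0.1188]
```

```bash
python3 -m creep '[[0,0,0,0.004,-0.023,-0.0296,1],[0,0,0,0.004,-0.023,-0.0296,1],[0,0,0,0.004,-0.023,-0.0296,1],[0,0,0,0.004,-0.023,-0.0296,1],[0,0,0,0,0,0,1],[0,0,0,0,0,0,1]]'
python3 - <<'E'
from h import *
st()
cv2.imwrite('pics/s30.png',manip.grab_frame('side'));cv2.imwrite('pics/c30.png',manip.grab_frame('scene'))
a=cv2.imread('pics/scene0.png');b=cv2.imread('pics/c30.png')
for n in ['paint_tin','glue','scoop','bun1']:
    for c in ['scene','side']:
        print(n,c,[(np.round(d['rect'],0).tolist(),round(d['confidence'],2)) for d in manip.cut_out(n,c)[:7]])
E
```

```text
time: 40.85
tool_pos: [0.4207, -0.2484, 0.3299]
tool_rot: [0.003, 0.896, 0.443, 0.002]
contact_force: [-0.1, -0.6, -0.6]
gripper_width: 1.0
t 40.85 [ 0.4207 -0.2484  0.3299] psi -2.2229 zaxis [ 0.006  -0.0031 -1.    ] F [-0.1098 -0.5847 -0.6365] w 1.000 q [-0.6866 -0.3232  1.7917  0.0014  1.6665 -0.0344]
paint_tin scene [([231.0, 266.0, 269.0, 314.0], 0.96)]
paint_tin side [([351.0, 203.0, 383.0, 237.0], 0.64)]
glue scene [([242.0, 230.0, 262.0, 268.0], 0.7)]
glue side [([325.0, 207.0, 348.0, 250.0], 0.88), ([279.0, 250.0, 428.0, 353.0], 0.21)]
scoop scene [([268.0, 199.0, 309.0, 248.0], 0.93), ([382.0, 175.0, 422.0, 216.0], 0.68)]
scoop side [([161.0, 167.0, 194.0, 197.0], 0.96)]
bun1 scene []
bun1 side []
```

View pics/s30.png

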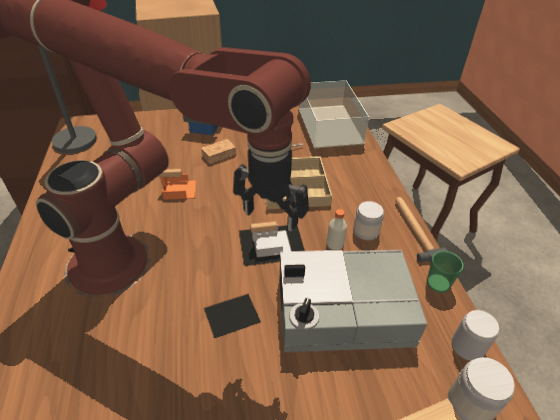

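View pics/c30.png

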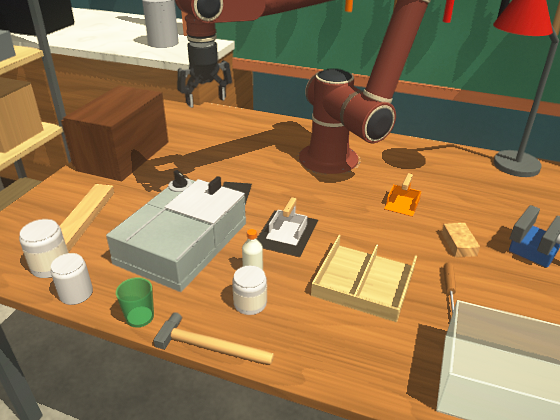

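```bash
python3 - <<'E'
from h import *
a=cv2.imread('pics/scene0.png').astype(int);b=cv2.imread('pics/c30.png').astype(int)
d=abs(a-b).max(2); print('glue diff',(d[230:268,240:264]>40).mean(),'tin',(d[266:314,231:269]>40).mean())
cv2.imwrite('pics/c30c.png',cv2.resize(b[190:260,250:330].astype(np.uint8),None,fx=8,fy=8,interpolation=cv2.INTER_CUBIC))
E
```

```text
glue diff 0.0 tin 0.0
```

View pics/c30c.png

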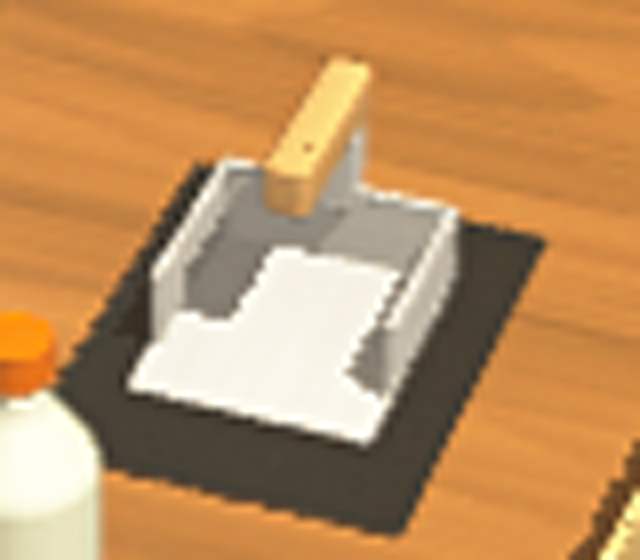

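The scoop lies flat and centred on its mat, the tin and bottle pixels haven't changed, the tray is empty and the cover is shut. I'm handing the job in.

```bash
python3 -c "
from plant import manip
print(manip.job_done())"
```

```text
the job is handed in; nothing more can be done
None
```

The job is done and handed in at about 41 s of the 210 s allowed. I slid the cover open to its stop and scooped the six bun feet out in two loads of three, tipping both into the tub. I then put the scoop back on its mat, slid the cover shut to its stop and turned the dial clockwise to its stop.

What the last checks showed:
- **Feet:** all six were in the tub just before the cover went on. Afterwards the networks found none outside, and the tray looked empty. The fingers held only the scoop's grip bar, the cover handle and the dial. I saw no contact with a foot, but had no sensor to confirm it.
- **Cover:** it travelled 0.150 m and stopped against about 19 N, with its near edge flush with the polisher's near face. One wrist picture put its edges 3 to 5 mm off the shut position; a later picture put the near edge within about 2 mm.
- **Dial:** torque rose sharply at the stop, to 1.8 N m, and the bar then read about 2.01 rad. The bar sat about 0.1 rad behind the gripper on release, which I put down to give in the fingers. I did not grip it again to test this.
- **Scoop:** flat, and within about 1 mm of the mat's centre in the wrist picture. The last scene picture agrees.
- **Paint tin and glue bottle:** their pixels in the scene picture matched those from the start.
- **Forces:** pressing the cover open and pushing the first load against the tray's back wall showed peaks of about 41 N along the push (49 N in all with the vertical part) and about 46 N in all. Both went through the fingers and the held scoop, not the arm or gripper body.

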